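# Weigh the sample pots on the hanging balance

### The job

Weigh all the sample pots together on the hanging balance: with its fork still empty press the console's round key (on) and then its square key (zero), stand every pot upright in the pan, raise the pan's bail, hang it in both notches of the fork and let go; only when the pan hangs still press the cross-shaped key (hold) and then the bar-shaped key (print). Then unhook the loaded pan, set it back squarely on its mat with the pots still upright in it, let go, and press the round key once more (off). Press each key fully down and by itself, never zero while the pan hangs, and do not shift the calculator, stapler or sticky notes.

Things in the scene. Friction and masses are not known exactly. Their poses are not given: they have to be found in the camera images.
- pan: open aluminium weighing pan, 140 (x) x 190 (y) mm, walls 28 mm high, walls and floor 4 mm thick, 0.45 kg; an ear 34 mm wide rises to 75 mm at the middle of each y end and carries the bail's pivot 66 mm above the underside. Origin: centre of the underside; z up. Hung on the fork its underside is 39 mm above the desk
- crown (a point): middle of the bail's crown: 6 mm steel wire along the pan's y axis, 125 mm from the pivots; in its middle a black sleeve 12 mm thick, 44 mm long to pinch, then bare straight wire from 22 to 77 mm either side; the bail is 214 mm wide. Bail flat: crown at pan x = +0.125, z = 0.066; upright: 0.191 above the pan's underside. Its y axis runs along the crown
- bail (a joint): angle of the bail, rad: 0 flat (level, out to the pan's +x side), 1.57 upright over the pan, stop at 2.4; it swings freely and falls back flat when let go before it is upright
- seat (a point): middle between the two notches of the balance's fork, where the centre of the crown wire comes to rest (0.23 m above the desk). -x: open end of the fork, y across it, z up. Bring the crown over the tips at least 40 mm higher than this point, lower it straight down, fingers between the prongs
- mat: black rubber mat 180 (x) x 230 (y) x 3 mm, fixed flat on the desk; the pan starts on it and comes back to it, its middle within about 30 mm of the mat's middle and its sides roughly along the mat's (the pan's +x side toward either side of the mat will do). Origin: centre of its underside, its top is at z = 0.003
- balance: hanging balance, fixed: 150x200x14 mm base plate, column, white head, steel fork to -x (origin: under the plate's centre; seat at x -0.14). Two prongs 8 mm thick at y = +-36 mm; tips rise to 31 mm above the seat, 28 mm in front of it; behind the notches the prongs' tops are 9 mm above the seat; the head's face is 108 mm behind the seat, its top 42 mm above it
- console: key console, 185 x 136 x 34 mm grey box with a small screen at its far end, fixed. Origin: on its underside at the middle of the key field, z up
- round_top (a point): top centre of the round (28 mm) key (on) at rest, a white cap that stands 13 mm out of its grey 44 mm square module on the console; it is 6 mm more down when fully pressed. The four modules stand in a 56 x 58 mm grid, which key is where differs from start to start; z is up
- round_key (a joint): travel of the round key, m: 0 at rest, 0.006 fully down; a spring brings it back; it counts as pressed from 0.0045 down, which takes about 4 N (fully down about 5 N)
- square_top (a point): top centre of the square (25 mm) key (zero) at rest, a white cap that stands 13 mm out of its grey 44 mm square module on the console; it is 6 mm more down when fully pressed. The four modules stand in a 56 x 58 mm grid, which key is where differs from start to start; z is up
- square_key (a joint): travel of the square key, m: 0 at rest, 0.006 fully down; a spring brings it back; it counts as pressed from 0.0045 down, which takes about 4 N (fully down about 5 N)
- cross_top (a point): top centre of the cross-shaped (32 mm, arms 11 mm wide) key (hold) at rest, a white cap that stands 13 mm out of its grey 44 mm square module on the console; it is 6 mm more down when fully pressed. The four modules stand in a 56 x 58 mm grid, which key is where differs from start to start; z is up
- cross_key (a joint): travel of the cross-shaped key, m: 0 at rest, 0.006 fully down; a spring brings it back; it counts as pressed from 0.0045 down, which takes about 4 N (fully down about 5 N)
- bar_top (a point): top centre of the bar-shaped (11 x 36 mm) key (print) at rest, a white cap that stands 13 mm out of its grey 44 mm square module on the console; it is 6 mm more down when fully pressed. The four modules stand in a 56 x 58 mm grid, which key is where differs from start to start; z is up
- bar_key (a joint): travel of the bar-shaped key, m: 0 at rest, 0.006 fully down; a spring brings it back; it counts as pressed from 0.0045 down, which takes about 4 N (fully down about 5 N)
- pot_a: sample pot with a white ribbed screw cap and yellow body, 54 mm high, body 46 mm and cap (upper 16 mm) 50 mm in diameter, about 85 g; the pots to weigh are the loose ones at the left front of the desk, one to three of them. Origin: centre of its underside, z up
- pot_b: sample pot with a white ribbed screw cap and yellow body, 54 mm high, body 46 mm and cap (upper 16 mm) 50 mm in diameter, about 85 g; the pots to weigh are the loose ones at the left front of the desk, one to three of them. Origin: centre of its underside, z up
- pot_c: sample pot with a white ribbed screw cap and yellow body, 54 mm high, body 46 mm and cap (upper 16 mm) 50 mm in diameter, about 85 g; the pots to weigh are the loose ones at the left front of the desk, one to three of them. Origin: centre of its underside, z up
- calculator: dark desk calculator 118x70x13 mm, to be left alone. Origin: centre of its underside
- stapler: blue stapler 34x134x44 mm, to be left alone. Origin: centre of its underside
- notes: yellow pad of sticky notes 76x78x20 mm, to be left alone. Origin: centre of its underside
There are look-alikes about, which are no part of the job. Leave any brown or turquoise look-alike of the pot_c alone.

How it is judged:
By the outcome, as a careful person would: the job done as asked, in the order asked, and still so for the second after the job is handed in, with the robot touching nothing.
Of pot_a, pot_b, pot_c only 1 to 3 are there at a start; the rules pass over those that are not, and their reading is None.
At some moment in a run one of pot_a, pot_b, pot_c may be knocked a few centimetres aside while the robot is not near it.
It also fails if it takes over 210 s, if anything falls off the work surface, if the arm or the gripper's body presses on something with over 40 N, if the wrist force passes 120 N, or if a joint passes its speed limit or range.

### The arm

A 6-joint arm with a two-finger parallel gripper is mounted at the origin on a cart in front of the work surface, level with it; the furniture and walls round the work are solid. World frame = base frame: x ahead of the robot, y to its left, z up, the work surface at z = 0. Lengths are in m, angles in rad, forces in N, time in s.
With the tool pointing down it reaches from about 0.3 to 0.775 m from the base axis. Payload 14.6 kg.
Tool frame: the origin (TCP) lies midway between the tips of the shut fingers; the grasp point (between the pads) lies 19 mm behind it (ctrl.pinch_z is the distance from the TCP to the grasp point, in m); z points along the fingers, y is the line along which they close (so a half turn about z gives the same grasp; the last joint's range is limited). The gripper opens to 94 mm and grips with 3 to 60 N. Pads are 16 mm wide; open, the fingers measure 119 mm over their backs; the gripper's body (75 mm by 177 mm) begins 78 mm behind the grasp point.
Start: joints at [1.181, 0.3, 1.521, -0, 1.321, -0.067], TCP at [0.174, 0.522, 0.205] pointing down, gripper open.
Joint ranges: [-3.03, 3.03], [-0.79, 2.21], [0.23, 2.52], [-1.04, 4.18], [0, 3.07], [-2.55, 2.55]. Speed limits (rad/s): [2.22, 2.22, 2.57, 3.14, 3.14, 3.14].

### API

Orientations are given as [roll, pitch, yaw] about the fixed x, y, z axes, in that order (R = Rz(yaw) Ry(pitch) Rx(roll)).
In Python, from station import ctrl gives the robot as it stands.
- The arm moves only by the tool jog_arm, never from a script. Its argument "motion" is a list of rows, each a list of 7 numbers: the shift along the tool's x, y, z in m, then the turn, a rotation vector about the tool's x, y, z in rad, then the opening, from -1 (shut) to 1 (fully open). In form: [[tx, ty, tz, rx, ry, rz, gripper], ...]. A call has 1 to 5 rows; each row shifts and turns the commanded pose from where the row before left it, along the tool's axes as they then stand; what a row does not reach is not made up. A row lasts 1/10 s, in which the tool goes at most 50 mm and 8.59 degrees, less where a joint would pass 70% of its speed; a pose out of reach is approached as far as the arm can. A call is refused whole if a number of a shift passes 0.05 or a number of a turn 0.15, either way. A call with a gripper value outside its range is refused whole. The fingers move at their own pace and stop on an object; "squeeze" is the grip in N (left out, the last holds). Time passes only in rows, so rows that do not move let the fingers close. It gives the time, the measured TCP pose, the force, the opening and the grip force at its end, in the units of the state.
- ctrl.get_obs(): the state, without advancing time (a new reading comes with each control period).
- ctrl.camera(name): name is "scene" or "side" or "wrist"; returns the picture (420x560x3 uint8, red, green, blue); there is no depth.
- ctrl.camera_model(name): a dict with "intrinsics" (3x3 intrinsics, pixels), "rvec" (rotation vector, rad) and "tvec" (3), from world to camera coordinates, as OpenCV has them. Camera axes: x right, y down, z forward; pixel columns grow to the right and rows downward; lengths in m; the calibration is good to about 2 mm. A picture is of the moment at which its call begins: read the wrist's pose just before it. camera_model takes no time and is no camera call; for the wrist camera it gives the pose at the moment of the call.
- ctrl.hand_in(): hands the job in; it is judged then, once.
The state is a dict: "time_s": time; "qpos": joint angles; "joint_vel": joint speeds; "tau": joint torques, N m; "ee_pos": TCP position; "eef_rot": TCP orientation; "force": force on the tool from outside, world axes, zero at the start; "moment": the same for the moment, N m; "grip_width": finger opening in m; "grip_force": force on a finger pad.
Only numpy, scipy, OpenCV 4.12 (cv2) and the standard library are available. Lean on these libraries where they do the work, as an engineer would, in place of code of your own. Each camera call takes 0.05 s, during which the arm holds its last target. There are 200 camera calls.

## Working session

There is one attempt and no reset: what is moved stays moved. The work goes in short steps, Python scripts to look and compute and a tool call to move; the robot and the scene stay as the last step left them, time stands still between calls to the robot, and variables do not carry over. Pictures are saved under pics/ and viewed, at most 14 in all, crops included, and the job is handed in when it is done.

Besides the shell and the picture viewer there is one more tool, called after "Request:" as name(argument=value, ...), one argument or row to a line, values as JSON. jog_arm: Moves the arm, as the interface text tells. Its arguments: {"type":"object","properties":{"motion":{"type":"array"},"squeeze":{"type":"number"}},"required":["motion"]}

```bash
mkdir -p pics; ls; python3 - <<'E'
from station import ctrl
import cv2
o=ctrl.get_obs(); print(o)
for n in("scene","side","wrist"):
    m=ctrl.camera_model(n); print(n,m)
    cv2.imwrite(f"pics/{n}0.png",ctrl.camera(n)[:,:,::-1])
E
```

```text
pics
{'time_s': 0.0, 'qpos': array([ 1.18140668e+00,  3.00470226e-01,  1.52163126e+00, -2.22343420e-06,
        1.32073031e+00, -6.66188617e-02]), 'joint_vel': array([-0.00038202,  0.00072977,  0.00149563,  0.00189637,  0.00046824,
        0.00014391]), 'tau': array([-1.68462971e-03, -5.31800365e+01, -3.52740633e+01,  7.07458332e-02,
        2.43849680e-02,  8.50221397e-06]), 'ee_pos': array([0.1743594, 0.5213225, 0.2048656]), 'eef_rot': array([-3.14035612e+00, -8.03401527e-05,  2.81882237e+00]), 'force': array([-0.38222883,  0.23408703, -0.84502832]), 'moment': array([ 0.00331959, -0.0146263 , -0.0458559 ]), 'grip_force': 0.0, 'grip_width': 0.09414916411901131}
scene {'intrinsics': array([[384.52164894,   0.        , 273.08786429],
       [  0.        , 384.52164894, 209.02054529],
       [  0.        ,   0.        ,   1.        ]]), 'rvec': array([ 2.25596464, -0.7138497 ,  0.2874417 ]), 'tvec': array([-0.44223286,  0.37482541,  0.87770854])}
side {'intrinsics': array([[413.89086051,   0.        , 276.1519951 ],
       [  0.        , 413.89086051, 207.64126545],
       [  0.        ,   0.        ,   1.        ]]), 'rvec': array([ 0.09507025, -2.5377735 ,  1.77738076]), 'tvec': array([0.54337031, 0.16924838, 1.23732061])}
wrist {'intrinsics': array([[300.28816136,   0.        , 282.55412724],
       [  0.        , 300.28816136, 212.42589783],
       [  0.        ,   0.        ,   1.        ]]), 'rvec': array([-2.39023281, -1.71903548, -0.20212294]), 'tvec': array([-0.54918598, -0.02335718,  0.38932095])}
```

View pics/scene0.png

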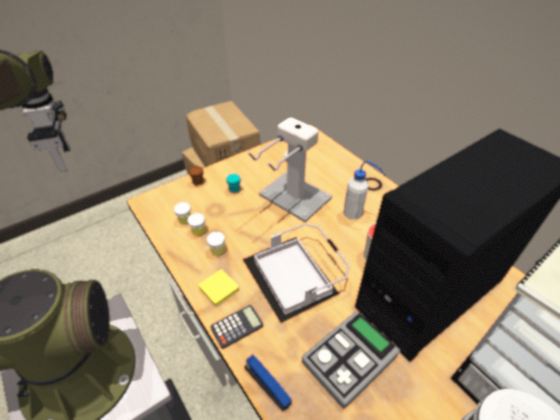

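View pics/side0.png

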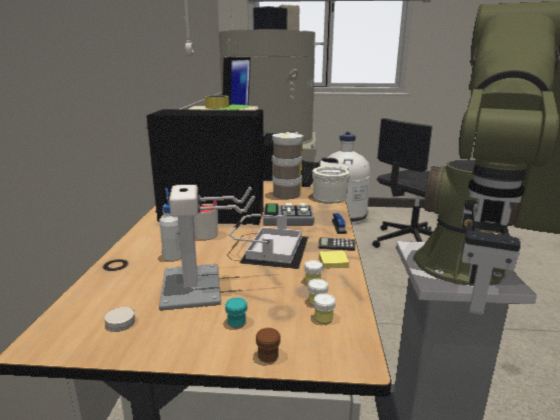

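View pics/wrist0.png

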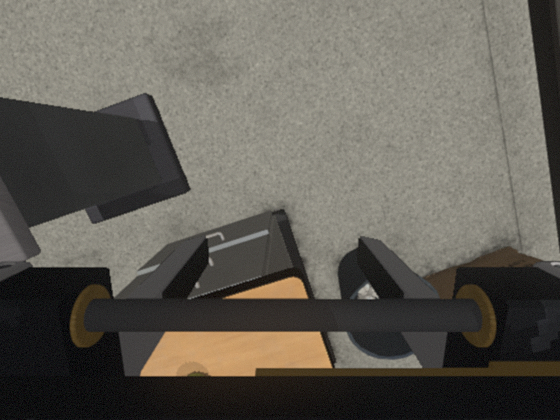

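Scene: pot caps are at about (183,210), (197,222) and (217,240), with the pan at (290,275) and its bail flat towards the far side. The seat is near (270,160). The console keys are round (325,355), bar (343,341), square (362,358) and cross (344,377). Notes, calculator and stapler lie near the robot. The side view agrees.

```bash
cat > h.py <<'E'
import numpy as np, cv2
from station import ctrl
def cam(m):
    R=cv2.Rodrigues(m["rvec"])[0]; return m["intrinsics"],R,np.ravel(m["tvec"])
def ray(m,uv):
    K,R,t=cam(m); d=R.T@np.linalg.inv(K)@[uv[0],uv[1],1]; return -R.T@t,d/np.linalg.norm(d)
def plane(m,uv,z):
    c,d=ray(m,uv); return c+d*(z-c[2])/d[2]
def proj(m,p):
    K,R,t=cam(m); q=K@(R@np.array(p,float)+t); return q[:2]/q[2]
def tri(obs):
    A=np.zeros((3,3)); b=np.zeros(3)
    for m,uv in obs:
        c,d=ray(m,uv); P=np.eye(3)-np.outer(d,d); A+=P; b+=P@c
    return np.linalg.solve(A,b)
def snap(n,f=None):
    m=ctrl.camera_model(n); im=ctrl.camera(n)[:,:,::-1].copy()
    if f: cv2.imwrite("pics/"+f,im)
    return m,im
def delta(target,rot_yaw=None):
    "shift in tool axes to world target"
    from scipy.spatial.transform import Rotation as Ro
    o=ctrl.get_obs(); R=Ro.from_euler("xyz",o["eef_rot"]).as_matrix()
    return R.T@(np.array(target)-o["ee_pos"])
E
python3 - <<'E'
from h import *
np.set_printoptions(precision=3,suppress=True)
m=ctrl.camera_model("scene"); s=ctrl.camera_model("side")
for n,uv,z in [("potL",(183,210),.054),("potM",(197,222),.054),("potR",(217,240),.054),("matc",(245,263),.003),("matc",(285,315),.003),
 ("consN",(304,358),.034),("consN2",(347,402),.034),("consF",(400,352),.034),("round",(325,355),.047),("bar",(343,341),.047),("sq",(362,358),.047),("cross",(344,377),.047),
 ("notes",(219,287),.02),("calc",(237,326),.013),("stap",(268,382),.044),("tip1",(252,158),.26),("tip2",(272,167),.26),("base",(259,197),.014),("base",(305,216),.014),("base",(331,198),.014)]:
    print(n,plane(m,uv,z)[:2])
for n,uv,z in [("pots",(314,269),.054),("pot",(318,288),.054),("pot",(324,304),.054),("baseN",(220,300),.014),("baseF",(163,303),.014),("base",(219,268),.014),("tealtop",(236,305),.05),("browntop",(268,340),.05)]:
    print(n,plane(s,uv,z)[:2])
for n in("scene","side"):
    im=cv2.imread(f"pics/{n}0.png"); c=im[140:420,170:420] if n=="scene" else im[170:370,60:380]
    cv2.imwrite(f"pics/{n}0z.png",cv2.resize(c,None,fx=2.1 if n=="scene" else 2.5,fy=2.1 if n=="scene" else 2.5,interpolation=cv2.INTER_CUBIC))
E
```

```text
potL [0.408 0.293]
potM [0.42  0.223]
potR [0.434 0.126]
matc [0.474 0.046]
matc [ 0.47  -0.152]
consN [ 0.43  -0.278]
consN2 [ 0.445 -0.403]
consF [ 0.617 -0.392]
round [ 0.469 -0.304]
bar [ 0.523 -0.302]
sq [ 0.531 -0.356]
cross [ 0.47  -0.364]
notes [0.37  0.007]
calc [ 0.352 -0.113]
stap [ 0.332 -0.278]
tip1 [0.582 0.155]
tip2 [0.603 0.092]
base [0.653 0.244]
base [0.722 0.086]
base [0.844 0.102]
pots [0.432 0.163]
pot [0.424 0.258]
pot [0.412 0.327]
baseN [0.665 0.267]
baseF [0.802 0.29 ]
base [0.701 0.103]
tealtop [0.611 0.34 ]
browntop [0.527 0.458]
```

View pics/scene0z.png

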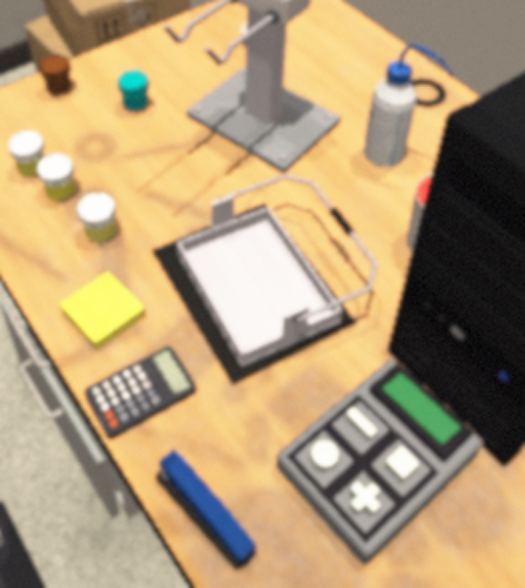

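Zoomed view: three white-capped pots at about (27,150), (57,172) and (97,212) (zoomed px). The pan is on its mat with the bail flat to the far right and the black sleeve at (340,218). Fork tips are at (172,35) and (212,55). The console's round, bar, square and cross keys are clear.

```bash
python3 - <<'E'
from h import *
np.set_printoptions(precision=3,suppress=True)
m=ctrl.camera_model("scene"); s=ctrl.camera_model("side"); w=ctrl.camera_model("wrist")
z=lambda x,y:(170+x/2.1,140+y/2.1)
P=lambda n,x,y,h:print(n,plane(m,z(x,y),h)[:2])
P("towerbase1",395,345,0);P("towerbase2",505,460,0)
for k in[(280,460),(392,365),(478,438),(370,555)]:P("cons",*k,.03)
for k in[(156,250),(263,205),(354,320),(235,380)]:P("mat",*k,.003)
P("sleeve",340,218,.069)
P("sleeveA",333,208,.069);P("sleeveB",350,233,.069)
for k in[(187,110),(243,62),(340,120),(285,167)]:P("base",*k,.014)
from scipy.spatial.transform import Rotation as Ro
o=ctrl.get_obs();T=Ro.from_euler("xyz",o["eef_rot"]).as_matrix()
K,R,t=cam(w);c=-R.T@t
print("cam in tool",T.T@(c-o["ee_pos"]),"axes cols x,y,z in tool\n",T.T@R.T)
for n in("scene","side"):
    im=cv2.imread(f"pics/{n}0.png");h=cv2.cvtColor(im,cv2.COLOR_BGR2HSV)
    M=cv2.inRange(h,(0,0,175),(180,45,255)); k=cv2.connectedComponentsWithStats(M)
    print(n,[(tuple(k[3][i].round(1)),k[2][i,4]) for i in range(1,k[0]) if 40<k[2][i,4]<900])
E
```

```text
towerbase1 [ 0.644 -0.235]
towerbase2 [ 0.642 -0.411]
cons [ 0.429 -0.278]
cons [ 0.606 -0.264]
cons [ 0.621 -0.383]
cons [ 0.442 -0.404]
mat [0.48 0.06]
mat [0.649 0.04 ]
mat [ 0.626 -0.18 ]
mat [ 0.454 -0.161]
sleeve [ 0.68  -0.081]
sleeveA [ 0.684 -0.063]
sleeveB [ 0.674 -0.108]
base [0.665 0.263]
base [0.81 0.31]
base [0.849 0.104]
base [0.714 0.073]
cam in tool [ 0.067 -0.001 -0.179] axes cols x,y,z in tool
 [[-0.001 -0.973 -0.232]
 [ 1.    -0.001  0.   ]
 [-0.001 -0.232  0.973]]
scene [((np.float64(297.5), np.float64(128.3)), np.int32(536)), ((np.float64(274.7), np.float64(186.1)), np.int32(252)), ((np.float64(357.5), np.float64(186.1)), np.int32(207)), ((np.float64(311.1), np.float64(204.3)), np.int32(402)), ((np.float64(181.7), np.float64(208.2)), np.int32(161)), ((np.float64(195.6), np.float64(219.4)), np.int32(176)), ((np.float64(215.3), np.float64(238.7)), np.int32(201)), ((np.float64(539.8), np.float64(316.1)), np.int32(867)), ((np.float64(251.2), np.float64(316.6)), np.int32(137)), ((np.float64(232.3), np.float64(321.5)), np.int32(42)), ((np.float64(227.5), np.float64(32
[... 516 characters left out ...]
)), np.int32(109)), ((np.float64(343.2), np.float64(163.1)), np.int32(683)), ((np.float64(183.2), np.float64(192.3)), np.int32(329)), ((np.float64(168.6), np.float64(218.9)), np.int32(75)), ((np.float64(281.1), np.float64(243.0)), np.int32(465)), ((np.float64(409.1), np.float64(246.5)), np.int32(226)), ((np.float64(257.5), np.float64(247.4)), np.int32(68)), ((np.float64(313.1), np.float64(264.2)), np.int32(120)), ((np.float64(420.4), np.float64(273.0)), np.int32(83)), ((np.float64(317.8), np.float64(283.6)), np.int32(159)), ((np.float64(324.3), np.float64(299.1)), np.int32(199)), ((np.float64(118.8), np.float64(314.9)), np.int32(350)), ((np.float64(276.2), np.float64(393.4)), np.int32(299))]
```

Request:
jog_arm(
  motion=[
    [0, 0, -0.03, 0, 0, 0.14, 1],
    [0, 0, -0.03, 0, 0, 0.14, 1],
    [0, 0, -0.03, 0, 0, 0.14, 1],
    [0, 0, -0.03, 0, 0, 0.14, 1],
    [0, 0, -0.02, 0, 0, 0.14, 1],
  ],
)

```text
time_s: 0.65
ee_pos: [0.1745, 0.5217, 0.3475]
eef_rot: [3.14, -0.001, 2.113]
force: [0.4, 0.5, 0.1]
grip_width: 0.0939
grip_force: 0.0
```

Request:
jog_arm(
  motion=[
    [0, 0, 0, 0, 0, 0.14, 1],
    [0, 0, 0, 0, 0, 0.14, 1],
    [0, 0, 0, 0, 0, 0.14, 1],
    [0, 0, 0, 0, 0, 0.13, 1],
    [-0.035, 0.03, 0, 0, 0, 0, 1],
  ],
)

```text
time_s: 1.15
ee_pos: [0.2028, 0.4879, 0.3443]
eef_rot: [-3.14, 0.001, 1.566]
force: [1.4, 0.1, -0.7]
grip_width: 0.0939
grip_force: 0.0
```

Request:
jog_arm(
  motion=[
    [-0.035, 0.03, 0, 0, 0, 0, 1],
    [-0.035, 0.03, 0, 0, 0, 0, 1],
    [-0.035, 0.03, 0, 0, 0, 0, 1],
    [-0.035, 0.03, 0, 0, 0, 0, 1],
    [-0.035, 0.03, 0, 0, 0, 0, 1],
  ],
)

```text
time_s: 1.65
ee_pos: [0.3548, 0.3096, 0.3454]
eef_rot: [3.142, 0.0, 1.569]
force: [0.5, 0.4, -0.4]
grip_width: 0.0941
grip_force: 0.0
```

Request:
jog_arm(
  motion=[
    [-0.035, 0.03, 0, 0, 0, 0, 1],
    [-0.035, 0.03, 0, 0, 0, 0, 1],
    [-0.035, 0.02, 0, 0, 0, 0, 1],
    [0, 0, 0, 0, 0, 0, 1],
    [0, 0, 0, 0, 0, 0, 1],
  ],
)

```text
time_s: 2.15
ee_pos: [0.434, 0.2057, 0.3453]
eef_rot: [-3.141, -0.0, 1.567]
force: [0.4, 0.2, -0.4]
grip_width: 0.0936
grip_force: 0.0
```

```bash
python3 - <<'E'
from h import *
import pickle
o=ctrl.get_obs();print(o["ee_pos"],o["eef_rot"],o["time_s"],o["joint_vel"])
m,im=snap("wrist","w1.png");pickle.dump(m,open("w1.pkl","wb"))
E
```

```text
[0.43396634 0.20565222 0.34525217] [-3.14109867e+00 -7.50779488e-06  1.56701436e+00] 2.15 [ 0.03973963 -0.00693254  0.00053725  0.00169627 -0.00259379  0.00693535]
```

View pics/w1.png

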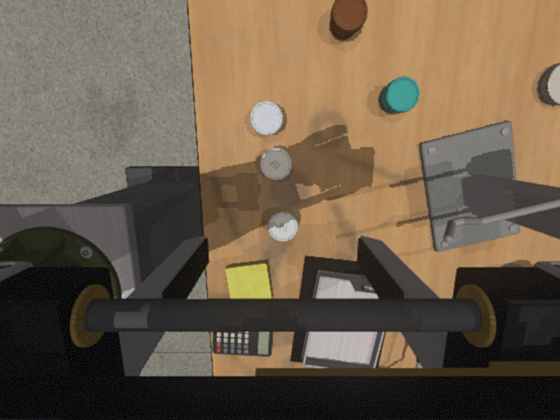

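From above, the pot caps are at (267,118), (277,164) and (284,227). The base plate corners are about (420,142), (510,123) and (435,249), and one fork tip is at (452,228). Notes and calculator are to the lower left.

```bash
python3 - <<'E'
from h import *
import pickle
np.set_printoptions(precision=3,suppress=True)
m=pickle.load(open("w1.pkl","rb"));s=ctrl.camera_model("scene");d=ctrl.camera_model("side")
for uv,z in[((267,118),.054),((277,164),.054),((284,227),.054),((420,142),.014),((510,123),.014),((435,249),.014),((452,228),.26)]:print(uv,plane(m,uv,z)[:2])
for a,b,c in[((267,118),(181.7,208.2),(324.3,299.1)),((277,164),(195.6,219.4),(317.8,283.6)),((284,227),(215.3,238.7),(313.1,264.2))]:
    print(tri([(m,a),(s,b),(d,c)]))
for k in [(324.5,355.6),(343.1,340.4),(360.9,359.4),(343.6,376.1)]: print(plane(s,k,.047))
E
```

```text
(267, 118) [0.411 0.306]
(277, 164) [0.425 0.237]
(284, 227) [0.436 0.136]
(420, 142) [0.661 0.269]
(510, 123) [0.805 0.299]
(435, 249) [0.707 0.082]
(452, 228) [0.589 0.194]
[0.41  0.305 0.052]
[0.424 0.237 0.053]
[0.434 0.135 0.053]
[ 0.467 -0.304  0.047]
[ 0.525 -0.301  0.047]
[ 0.527 -0.357  0.047]
[ 0.471 -0.362  0.047]
```

Request:
jog_arm(
  motion=[
    [-0.05, 0, 0, 0, 0, 0, 0],
    [-0.05, 0, 0, 0, 0, 0, -1],
    [-0.05, 0, 0, 0, 0, 0, -1],
    [-0.05, 0, 0, 0, 0, 0, -1],
    [-0.05, 0, 0, 0, 0, 0, -1],
  ],
)

```text
time_s: 2.7
ee_pos: [0.4329, -0.0445, 0.3457]
eef_rot: [3.141, -0.0, 1.571]
force: [0.5, 0.4, 1.0]
grip_width: 0.0575
grip_force: 0.0
```

Request:
jog_arm(
  motion=[
    [-0.045, 0.015, 0.01, 0, 0, 0, -1],
    [-0.045, 0.015, 0.01, 0, 0, 0, -1],
    [-0.045, 0.015, 0.01, 0, 0, 0, -1],
    [-0.045, 0.015, 0.01, 0, 0, 0, -1],
    [-0.045, 0.005, 0.01, 0, 0, 0, -1],
  ],
)

```text
time_s: 3.2
ee_pos: [0.4992, -0.2694, 0.2947]
eef_rot: [-3.141, -0.0, 1.571]
force: [0.9, 0.4, -0.3]
grip_width: 0.0172
grip_force: 0.0
```

Request:
jog_arm(
  motion=[
    [-0.03, 0, 0.02, 0, 0, 0, -1],
    [0, 0, 0.02, 0, 0, 0, -1],
    [0, 0, 0, 0, 0, 0, -1],
    [0, 0, 0, 0, 0, 0, -1],
  ],
)

```text
time_s: 3.6
ee_pos: [0.4985, -0.2978, 0.2562]
eef_rot: [3.141, -0.0, 1.57]
force: [-0.5, -0.3, 0.2]
grip_width: 0.0009
grip_force: 0.0
```

```bash
python3 - <<'E'
from h import *
import pickle
o=ctrl.get_obs();print(o["ee_pos"],o["eef_rot"],o["time_s"])
m,im=snap("wrist","w2.png");pickle.dump(m,open("w2.pkl","wb"))
E
```

```text
[ 0.49848087 -0.29783277  0.25615677] [ 3.14136140e+00 -1.55110525e-05  1.57048822e+00] 3.6
```

View pics/w2.png

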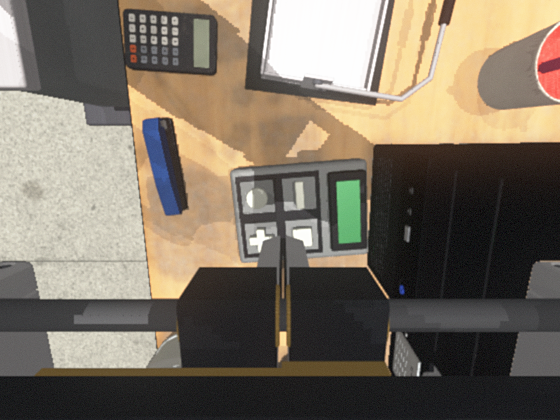

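Keys in the wrist view: round (257,197), bar (301,195), cross (261,237), square (301,236). The tower is clear to the right.

```bash
python3 - <<'E'
from h import *
import pickle
np.set_printoptions(precision=3,suppress=True)
m=pickle.load(open("w2.pkl","rb"))
for uv,z in[((257,197),.047),((301,195),.047),((261,237),.047),((301,236),.047),((247,89),.003),((445,8),.069)]:print(uv,plane(m,uv,z)[:2])
E
```

```text
(257, 197) [ 0.465 -0.303]
(301, 195) [ 0.522 -0.3  ]
(261, 237) [ 0.469 -0.358]
(301, 236) [ 0.523 -0.357]
(247, 89) [ 0.45  -0.163]
(445, 8) [ 0.674 -0.092]
```

Request:
jog_arm(
  motion=[
    [-0.005, -0.0315, 0.03, 0, 0, 0, -1],
    [0, 0, 0.045, 0, 0, 0, -1],
    [0, 0, 0.045, 0, 0, 0, -1],
    [0, 0, 0.045, 0, 0, 0, -1],
    [0, 0, 0.03, 0, 0, 0, -1],
  ],
)

```text
time_s: 4.15
ee_pos: [0.4665, -0.303, 0.0592]
eef_rot: [-3.142, -0.0, 1.57]
force: [0.3, -0.6, 0.6]
grip_width: 0.0008
grip_force: 0.0
```

Request:
jog_arm(
  motion=[
    [0, 0, 0, 0, 0, 0, -1],
    [0, 0, 0, 0, 0, 0, -1],
  ],
)

```text
time_s: 4.35
ee_pos: [0.4674, -0.304, 0.0624]
eef_rot: [3.14, 0.001, 1.57]
force: [0.2, 0.5, 0.1]
grip_width: 0.0008
grip_force: 0.0
```

Request:
jog_arm(
  motion=[
    [0, 0, 0.012, 0, 0, 0, -1],
    [0, 0, 0.005, 0, 0, 0, -1],
    [0, 0, 0.004, 0, 0, 0, -1],
    [0, 0, 0, 0, 0, 0, -1],
    [0, 0, 0, 0, 0, 0, -1],
  ],
)

```text
time_s: 4.85
ee_pos: [0.4676, -0.3047, 0.0438]
eef_rot: [3.138, 0.002, 1.569]
force: [-12.4, 9.1, 41.7]
grip_width: 0.0005
grip_force: 20.9
```

Request:
jog_arm(
  motion=[
    [0, 0, -0.012, 0, 0, 0, -1],
    [0, 0, -0.03, 0, 0, 0, -1],
    [-0.05, 0, -0.02, 0, 0, 0, -1],
    [-0.04, 0, 0, 0, 0, 0, -1],
    [0, 0, 0, 0, 0, 0, -1],
  ],
)

```text
time_s: 5.35
ee_pos: [0.4658, -0.3943, 0.101]
eef_rot: [3.14, 0.002, 1.566]
force: [-0.3, 1.2, -0.9]
grip_width: 0.0007
grip_force: 0.0
```

```bash
python3 - <<'E'
from h import *
import pickle
o=ctrl.get_obs();print(o["ee_pos"],o["eef_rot"],o["force"],o["time_s"])
m,im=snap("wrist","w3.png");pickle.dump(m,open("w3.pkl","wb"))
s,i2=snap("scene")
c=cv2.resize(i2[300:410,290:410],None,fx=3,fy=3,interpolation=cv2.INTER_CUBIC)
w=im[:330]; out=np.zeros((330,560+360,3),np.uint8); out[:,:560]=w; out[:,560:]=c[:330]
cv2.imwrite("pics/w3c.png",cv2.resize(out,None,fx=.86,fy=.86))
E
```

```text
[ 0.46578188 -0.39432171  0.10103509] [3.13983254e+00 2.31274466e-03 1.56578337e+00] [-0.26934455  1.21293316 -0.87546296] 5.35
```

View pics/w3c.png

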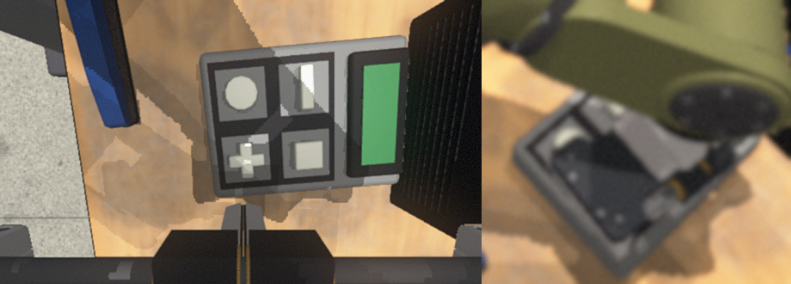

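Near view (picture px divided by 0.86): round (279,108), bar (357,101), cross (287,186), square (358,179). The screen stays plain green.

```bash
python3 - <<'E'
from h import *
import pickle
np.set_printoptions(precision=4,suppress=True)
m=pickle.load(open("w3.pkl","rb"));m2=pickle.load(open("w2.pkl","rb"))
im=cv2.imread("pics/w3.png");h=cv2.cvtColor(im,cv2.COLOR_BGR2GRAY)
def cen(f,uv,r):
    g=cv2.cvtColor(cv2.imread(f),cv2.COLOR_BGR2GRAY);x,y=uv;c=g[y-r:y+r,x-r:x+r]
    t,b=cv2.threshold(c,0,255,cv2.THRESH_OTSU);k=cv2.connectedComponentsWithStats(b);i=1+np.argmax(k[2][1:,4]);return k[3][i]+[x-r,y-r]
s=ctrl.camera_model("scene");S={"round":(324.5,355.6),"bar":(343.1,340.4),"cross":(343.6,376.1),"square":(360.9,359.4)}
for n,a,b in[("round",(279,108),(257,197)),("bar",(357,101),(302,195)),("cross",(287,186),(261,237)),("square",(358,179),(302,236))]:
    print(n,cen("pics/w3.png",a,24),plane(m,a,.047),plane(m,a,.052)[:2],tri([(m,a),(m2,b)]),tri([(m,a),(s,S[n])]))
E
```

```text
round [280.1987 107.3063] [ 0.4635 -0.3043  0.047 ] [ 0.4635 -0.3048] [ 0.4638 -0.3039  0.0413] [ 0.4639 -0.3057  0.0539]
bar [365.3015  99.4841] [ 0.5206 -0.2998  0.047 ] [ 0.5195 -0.3004] [ 0.5226 -0.3001  0.044 ] [ 0.5204 -0.302   0.0535]
cross [286.7691 184.5671] [ 0.4692 -0.3622  0.047 ] [ 0.4691 -0.3614] [ 0.4685 -0.3644  0.0292] [ 0.4696 -0.3623  0.0491]
square [359.1721 180.2193] [ 0.5244 -0.3571  0.047 ] [ 0.5231 -0.3564] [ 0.5246 -0.3571  0.0458] [ 0.5246 -0.3572  0.0496]
```

Request:
jog_arm(
  motion=[
    [0.02, 0.03, 0, 0, 0, 0, -1],
    [0.017, 0.0285, 0, 0, 0, 0, -1],
    [0, 0, 0.03, 0, 0, 0, -1],
    [0, 0, 0.016, 0, 0, 0, -1],
    [0, 0, 0, 0, 0, 0, -1],
  ],
)

```text
time_s: 5.95
ee_pos: [0.5236, -0.352, 0.0516]
eef_rot: [-3.138, -0.003, 1.569]
force: [0.6, -0.5, 0.4]
grip_width: 0.0005
grip_force: 0.0
```

Request:
jog_arm(
  motion=[
    [0, 0, 0.008, 0, 0, 0, -1],
    [0, 0, 0.0055, 0, 0, 0, -1],
    [0, 0, 0, 0, 0, 0, -1],
    [0, 0, 0, 0, 0, 0, -1],
  ],
)

```text
time_s: 6.35
ee_pos: [0.5251, -0.354, 0.0443]
eef_rot: [3.14, 0.001, 1.568]
force: [-11.1, 9.9, 29.2]
grip_width: 0.0005
grip_force: 14.7
```

Request:
jog_arm(
  motion=[
    [0, 0, -0.015, 0, 0, 0, -1],
    [0, 0, -0.05, 0, 0, 0, -1],
    [0, 0, -0.05, 0, 0, 0, -1],
    [0.043, -0.0095, -0.02, 0, 0, 0, -1],
    [0.043, -0.0095, -0.02, 0, 0, 0, 0],
  ],
)

```text
time_s: 6.85
ee_pos: [0.5054, -0.2674, 0.1975]
eef_rot: [3.139, 0.001, 1.567]
force: [0.6, -0.1, -0.2]
grip_width: 0.0058
grip_force: 0.0
```

Request:
jog_arm(
  motion=[
    [0.043, -0.0095, -0.02, 0, 0, 0, 1],
    [0.043, -0.0095, -0.02, 0, 0, 0, 1],
    [0.043, -0.0095, -0.02, 0, 0, 0, 1],
    [0.043, -0.0095, 0, 0, 0, 0, 1],
    [0.043, -0.0095, 0, 0, 0, 0, 1],
  ],
)

```text
time_s: 7.35
ee_pos: [0.4582, -0.0512, 0.2567]
eef_rot: [3.139, 0.001, 1.568]
force: [0.6, -1.1, -0.1]
grip_width: 0.045
grip_force: 0.0
```

Request:
jog_arm(
  motion=[
    [0.043, -0.0095, 0, 0, 0, 0, 1],
    [0.043, -0.0095, 0, 0, 0, 0, 1],
    [0.043, -0.0095, 0, 0, 0, 0, 1],
    [0, 0, 0, 0, 0, 0, 1],
    [0, 0, 0, 0, 0, 0, 1],
  ],
)

```text
time_s: 7.85
ee_pos: [0.4305, 0.0769, 0.2561]
eef_rot: [3.14, 0.0, 1.57]
force: [0.8, -0.3, 0.0]
grip_width: 0.0851
grip_force: 0.0
```

```bash
cat >> h.py <<'E'
def caps(m,im):
    h=cv2.cvtColor(im,cv2.COLOR_BGR2HSV)
    M=cv2.inRange(h,(0,0,110),(180,60,255));M=cv2.morphologyEx(M,cv2.MORPH_OPEN,np.ones((5,5)))
    out=[]
    for c in cv2.findContours(M,cv2.RETR_EXTERNAL,cv2.CHAIN_APPROX_NONE)[0]:
        (x,y),r=cv2.minEnclosingCircle(c); a=cv2.contourArea(c); p=plane(m,(x,y),.054)
        if 8<r<60 and a>.6*np.pi*r*r and .3<p[0]<.8 and -.25<p[1]<.6: out.append((round(x),round(y),round(r,1),p[:2].round(3)))
    return out
E
python3 - <<'E'
from h import *
import pickle
o=ctrl.get_obs();print(o["ee_pos"],o["eef_rot"],o["time_s"])
m,im=snap("wrist","w4.png");pickle.dump(m,open("w4.pkl","wb"))
print(caps(m,im))
E
```

```text
[0.43050954 0.07686206 0.25606398] [3.14038234e+00 1.19310047e-04 1.57035448e+00] 7.85
[(285, 146, 20.4, array([0.433, 0.137])), (276, 58, 23.5, array([0.423, 0.237]))]
```

View pics/w4.png

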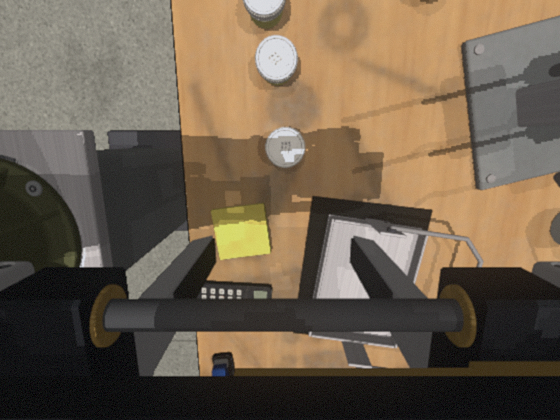

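Pots unmoved: nearest cap at (285,146), second at (276,58). Mat corners show at (313,197) and (432,210), and the pan rim corner is at (330,215). The bail is flat to the right.

```bash
python3 - <<'E'
from h import *
import pickle
np.set_printoptions(precision=4,suppress=True)
m=pickle.load(open("w4.pkl","rb"));m2=pickle.load(open("w2.pkl","rb"))
print("mat",[plane(m,u,.003)[:2] for u in[(313,197),(432,210),(295,333)]],plane(m2,(247,89),.003)[:2])
print("rim",[plane(m,u,.031)[:2] for u in[(329,214),(432,233),(311,330)]], [plane(m2,u,.031)[:2] for u in[(261,81),(378,97)]])
E
```

```text
mat [array([0.475 , 0.0635]), array([0.6512, 0.0437]), array([ 0.4505, -0.1624])] [ 0.4505 -0.1633]
rim [array([0.4948, 0.0447]), array([0.6407, 0.0169]), array([ 0.4736, -0.1375])] [array([ 0.4714, -0.1583]), array([ 0.6193, -0.1774])]
```

Request:
jog_arm(
  motion=[
    [0.04, 0.002, 0.03, 0, 0, 0, 1],
    [0.019, 0.0015, 0.04, 0, 0, 0, 1],
    [0, 0, 0.045, 0, 0, 0, 1],
    [0, 0, 0.045, 0, 0, 0, 1],
    [0, 0, 0.04, 0, 0, 0, 1],
  ],
)

```text
time_s: 8.4
ee_pos: [0.4343, 0.1342, 0.0537]
eef_rot: [-3.141, 0.0, 1.567]
force: [1.2, -0.7, -0.7]
grip_width: 0.0941
grip_force: 0.0
```

Request:
jog_arm(
  motion=[
    [0, 0, 0.029, 0, 0, 0, 1],
    [0, 0, 0, 0, 0, 0, 1],
    [0, 0, 0, 0, 0, 0, -0.2],
    [0, 0, 0, 0, 0, 0, -0.2],
    [0, 0, 0, 0, 0, 0, -0.2],
  ],
  squeeze=12,
)

```text
time_s: 8.9
ee_pos: [0.4352, 0.1356, 0.0281]
eef_rot: [3.139, -0.001, 1.568]
force: [-0.2, -0.1, 0.8]
grip_width: 0.0735
grip_force: 0.0
```

Request:
jog_arm(
  motion=[
    [0, 0, 0, 0, 0, 0, -0.2],
    [0, 0, 0, 0, 0, 0, -0.2],
    [0, 0, 0, 0, 0, 0, -0.2],
  ],
)

```text
time_s: 9.2
ee_pos: [0.4343, 0.1357, 0.0268]
eef_rot: [3.141, -0.0, 1.569]
force: [-0.3, -0.0, 2.6]
grip_width: 0.05
grip_force: 12.0
```

Request:
jog_arm(
  motion=[
    [0, 0, -0.04, 0, 0, 0, -0.2],
    [0, 0, -0.04, 0, 0, 0, -0.2],
    [-0.037, 0.016, -0.02, 0, 0, 0, -0.2],
    [-0.037, 0.016, 0, 0, 0, 0, -0.2],
    [-0.037, 0.016, 0, 0, 0, 0, -0.2],
  ],
)

```text
time_s: 9.7
ee_pos: [0.4826, 0.0233, 0.1274]
eef_rot: [3.14, 0.0, 1.57]
force: [-0.5, 1.0, -1.9]
grip_width: 0.0503
grip_force: 12.0
```

Request:
jog_arm(
  motion=[
    [-0.037, 0.016, 0, 0, 0, 0, -0.2],
    [-0.037, 0.016, 0, 0, 0, 0, -0.2],
    [-0.037, 0.016, 0, 0, 0, 0, -0.2],
    [-0.037, 0.016, 0, 0, 0, 0, -0.2],
    [0, 0, 0, 0, 0, 0, -0.2],
  ],
)

```text
time_s: 10.2
ee_pos: [0.5465, -0.1272, 0.1261]
eef_rot: [-3.142, 0.001, 1.565]
force: [-0.8, 1.1, -0.6]
grip_width: 0.0504
grip_force: 12.0
```

Request:
jog_arm(
  motion=[
    [0, 0, 0.04, 0, 0, 0, -0.2],
    [0, 0, 0.03, 0, 0, 0, -0.2],
    [0, 0, 0.015, 0, 0, 0, -0.2],
    [0, 0, 0.005, 0, 0, 0, -0.2],
    [0, 0, 0, 0, 0, 0, -0.2],
  ],
)

```text
time_s: 10.7
ee_pos: [0.5459, -0.1234, 0.0369]
eef_rot: [3.141, 0.0, 1.569]
force: [0.2, -0.6, 0.4]
grip_width: 0.0503
grip_force: 12.0
```

Request:
jog_arm(
  motion=[
    [0, 0, 0.003, 0, 0, 0, -0.2],
    [0, 0, 0, 0, 0, 0, -0.2],
    [0, 0, 0, 0, 0, 0, 0.45],
    [0, 0, 0, 0, 0, 0, 0.45],
    [0, 0, 0, 0, 0, 0, 0.45],
  ],
)

```text
time_s: 11.2
ee_pos: [0.5459, -0.1237, 0.0339]
eef_rot: [3.141, 0.0, 1.569]
force: [-0.6, -0.1, -0.1]
grip_width: 0.0676
grip_force: 0.0
```

Request:
jog_arm(
  motion=[
    [0, 0, -0.03, 0, 0, 0, 0.45],
    [0, 0, -0.04, 0, 0, 0, 0.45],
    [0, 0, -0.04, 0, 0, 0, 1],
    [0.04, -0.014, -0.04, 0, 0, 0, 1],
    [0.045, -0.014, -0.01, 0, 0, 0, 1],
  ],
)

```text
time_s: 11.7
ee_pos: [0.5207, -0.0446, 0.1915]
eef_rot: [3.136, 0.001, 1.566]
force: [0.1, 0.9, -0.2]
grip_width: 0.0889
grip_force: 0.0
```

Request:
jog_arm(
  motion=[
    [0.045, -0.015, 0, 0, 0, 0, 1],
    [0.045, -0.015, 0, 0, 0, 0, 1],
    [0.045, -0.015, 0, 0, 0, 0, 1],
    [0.045, -0.015, 0, 0, 0, 0, 1],
    [0.03, -0.015, 0, 0, 0, 0, 1],
  ],
)

```text
time_s: 12.2
ee_pos: [0.4443, 0.1682, 0.1882]
eef_rot: [3.141, -0.0, 1.57]
force: [0.7, -0.2, 0.1]
grip_width: 0.0941
grip_force: 0.0
```

Request:
jog_arm(
  motion=[
    [0, 0, 0, 0, 0, 0, 1],
    [0, 0, 0, 0, 0, 0, 1],
  ],
)

```text
time_s: 12.4
ee_pos: [0.4452, 0.1661, 0.1881]
eef_rot: [3.141, 0.0, 1.57]
force: [-0.0, -0.6, -0.4]
grip_width: 0.0939
grip_force: 0.0
```

```bash
python3 - <<'E'
from h import *
o=ctrl.get_obs();print(o["ee_pos"],o["eef_rot"],o["time_s"])
m,im=snap("wrist","w5.png");print(caps(m,im))
s,i2=snap("scene","s5.png");print(caps(s,i2))
d,i3=snap("side","d5.png");print(caps(d,i3))
E
```

```text
[0.44520285 0.16614832 0.18807659] [3.14112744e+00 3.12487697e-05 1.57025799e+00] 12.4
[(261, 135, 25.1, array([0.423, 0.238])), (246, 62, 28.3, array([0.41 , 0.306]))]
[]
[]
```

Request:
jog_arm(
  motion=[
    [0.036, -0.011, 0.01, 0, 0, 0, 1],
    [0.036, -0.011, 0.02, 0, 0, 0, 1],
    [0, 0, 0.045, 0, 0, 0, 1],
    [0, 0, 0.045, 0, 0, 0, 1],
    [0, 0, 0.03, 0, 0, 0, 1],
  ],
)

```text
time_s: 13.05
ee_pos: [0.4228, 0.2368, 0.0352]
eef_rot: [-3.139, 0.001, 1.568]
force: [1.3, 0.5, 0.4]
grip_width: 0.0943
grip_force: 0.0
```

Request:
jog_arm(
  motion=[
    [0, 0, 0.011, 0, 0, 0, 1],
    [0, 0, 0, 0, 0, 0, -0.2],
    [0, 0, 0, 0, 0, 0, -0.2],
    [0, 0, 0, 0, 0, 0, -0.2],
    [0, 0, 0, 0, 0, 0, -0.2],
  ],
)

```text
time_s: 13.55
ee_pos: [0.4241, 0.2382, 0.0281]
eef_rot: [3.14, -0.001, 1.569]
force: [-0.1, 0.5, 0.3]
grip_width: 0.0654
grip_force: 0.0
```

Request:
jog_arm(
  motion=[
    [0, 0, 0, 0, 0, 0, -0.2],
    [0, 0, 0, 0, 0, 0, -0.2],
    [0, 0, -0.045, 0, 0, 0, -0.2],
    [0, 0, -0.045, 0, 0, 0, -0.2],
    [-0.025, 0.0125, -0.035, 0, 0, 0, -0.2],
  ],
)

```text
time_s: 14.05
ee_pos: [0.4354, 0.2142, 0.1544]
eef_rot: [3.14, -0.001, 1.571]
force: [0.8, -0.1, -0.9]
grip_width: 0.0499
grip_force: 12.0
```

Request:
jog_arm(
  motion=[
    [-0.04, 0.017, 0, 0, 0, 0, -0.2],
    [-0.04, 0.017, 0, 0, 0, 0, -0.2],
    [-0.04, 0.017, 0, 0, 0, 0, -0.2],
    [-0.04, 0.017, 0, 0, 0, 0, -0.2],
    [-0.04, 0.017, 0, 0, 0, 0, -0.2],
  ],
)

```text
time_s: 14.55
ee_pos: [0.5208, 0.011, 0.152]
eef_rot: [3.141, -0.0, 1.569]
force: [0.4, 1.1, -0.0]
grip_width: 0.0504
grip_force: 12.0
```

Request:
jog_arm(
  motion=[
    [-0.04, 0.017, 0, 0, 0, 0, -0.2],
    [-0.04, 0.0175, 0, 0, 0, 0, -0.2],
    [0, 0, 0.03, 0, 0, 0, -0.2],
    [0, 0, 0.02, 0, 0, 0, -0.2],
    [0, 0, 0.015, 0, 0, 0, -0.2],
  ],
)

```text
time_s: 15.05
ee_pos: [0.5542, -0.0676, 0.0853]
eef_rot: [-3.14, -0.0, 1.568]
force: [-0.2, -0.7, -0.9]
grip_width: 0.0502
grip_force: 12.0
```

Request:
jog_arm(
  motion=[
    [0, 0, 0.03, 0, 0, 0, -0.2],
    [0, 0, 0.017, 0, 0, 0, -0.2],
    [0, 0, 0.005, 0, 0, 0, -0.2],
    [0, 0, 0, 0, 0, 0, -0.2],
    [0, 0, 0, 0, 0, 0, 0.45],
  ],
)

```text
time_s: 15.55
ee_pos: [0.5551, -0.0673, 0.0355]
eef_rot: [3.141, 0.0, 1.569]
force: [-0.3, -0.2, -0.3]
grip_width: 0.0552
grip_force: 0.0
```

Request:
jog_arm(
  motion=[
    [0, 0, 0, 0, 0, 0, 0.45],
    [0, 0, 0, 0, 0, 0, 0.45],
    [0, 0, -0.03, 0, 0, 0, 0.45],
    [0, 0, -0.04, 0, 0, 0, 0.45],
    [0, 0, -0.04, 0, 0, 0, 1],
  ],
)

```text
time_s: 16.05
ee_pos: [0.5545, -0.0673, 0.1463]
eef_rot: [-3.141, -0.0, 1.569]
force: [0.2, -0.2, 0.0]
grip_width: 0.0731
grip_force: 0.0
```

Request:
jog_arm(
  motion=[
    [0.04, -0.017, -0.01, 0, 0, 0, 1],
    [0.04, -0.017, -0.01, 0, 0, 0, 1],
    [0.04, -0.017, -0.01, 0, 0, 0, 1],
    [0.04, -0.017, -0.01, 0, 0, 0, 1],
    [0.04, -0.017, 0, 0, 0, 0, 1],
  ],
)

```text
time_s: 16.55
ee_pos: [0.4698, 0.1344, 0.1866]
eef_rot: [3.139, -0.001, 1.569]
force: [1.5, 0.5, -0.2]
grip_width: 0.0942
grip_force: 0.0
```

Request:
jog_arm(
  motion=[
    [0.04, -0.017, 0, 0, 0, 0, 1],
    [0.04, -0.017, 0, 0, 0, 0, 1],
    [0, 0, 0, 0, 0, 0, 1],
    [0, 0, 0, 0, 0, 0, 1],
  ],
)

```text
time_s: 16.95
ee_pos: [0.4362, 0.2133, 0.1851]
eef_rot: [3.141, 0.0, 1.571]
force: [0.1, -0.5, 0.1]
grip_width: 0.0941
grip_force: 0.0
```

```bash
python3 - <<'E'
from h import *
o=ctrl.get_obs();print(o["ee_pos"],o["eef_rot"],o["time_s"])
m,im=snap("wrist","w6.png");print(caps(m,im))
E
```

```text
[0.43615156 0.21333024 0.18508892] [3.14113698e+00 2.75278230e-05 1.57070031e+00] 16.95
[(256, 113, 26.4, array([0.41 , 0.306]))]
```

Request:
jog_arm(
  motion=[
    [0.045, -0.013, 0.01, 0, 0, 0, 1],
    [0.048, -0.013, 0, 0, 0, 0, 1],
    [0, 0, 0.048, 0, 0, 0, 1],
    [0, 0, 0.045, 0, 0, 0, 1],
    [0, 0, 0.035, 0, 0, 0, 1],
  ],
)

```text
time_s: 17.5
ee_pos: [0.4106, 0.3046, 0.0446]
eef_rot: [-3.141, 0.001, 1.568]
force: [0.6, 0.3, 0.6]
grip_width: 0.0941
grip_force: 0.0
```

Request:
jog_arm(
  motion=[
    [0, 0, 0.02, 0, 0, 0, 1],
    [0, 0, 0, 0, 0, 0, -0.2],
    [0, 0, 0, 0, 0, 0, -0.2],
    [0, 0, 0, 0, 0, 0, -0.2],
    [0, 0, 0, 0, 0, 0, -0.2],
  ],
)

```text
time_s: 18.0
ee_pos: [0.4113, 0.3061, 0.0282]
eef_rot: [3.14, -0.001, 1.568]
force: [1.0, 0.3, -0.3]
grip_width: 0.0655
grip_force: 0.0
```

Request:
jog_arm(
  motion=[
    [0, 0, 0, 0, 0, 0, -0.2],
    [0, 0, 0, 0, 0, 0, -0.2],
    [0, 0, -0.045, 0, 0, 0, -0.2],
    [0, 0, -0.045, 0, 0, 0, -0.2],
    [-0.032, 0.019, -0.03, 0, 0, 0, -0.2],
  ],
)

```text
time_s: 18.5
ee_pos: [0.429, 0.2759, 0.15]
eef_rot: [3.139, -0.002, 1.573]
force: [0.7, 0.3, -0.9]
grip_width: 0.0498
grip_force: 12.0
```

Request:
jog_arm(
  motion=[
    [-0.041, 0.019, 0, 0, 0, 0, -0.2],
    [-0.041, 0.019, 0, 0, 0, 0, -0.2],
    [-0.041, 0.019, 0, 0, 0, 0, -0.2],
    [-0.041, 0.019, 0, 0, 0, 0, -0.2],
    [-0.041, 0.019, 0, 0, 0, 0, -0.2],
  ],
)

```text
time_s: 19.0
ee_pos: [0.5245, 0.067, 0.1471]
eef_rot: [3.141, -0.0, 1.569]
force: [0.1, -0.4, -0.9]
grip_width: 0.05
grip_force: 12.0
```

Request:
jog_arm(
  motion=[
    [-0.041, 0.019, 0, 0, 0, 0, -0.2],
    [-0.039, 0.02, 0, 0, 0, 0, -0.2],
    [0, 0, 0.03, 0, 0, 0, -0.2],
    [0, 0, 0.02, 0, 0, 0, -0.2],
    [0, 0, 0, 0, 0, 0, -0.2],
  ],
)

```text
time_s: 19.5
ee_pos: [0.5615, -0.0115, 0.0944]
eef_rot: [-3.137, -0.0, 1.568]
force: [0.6, 0.1, -0.7]
grip_width: 0.0506
grip_force: 12.0
```

Request:
jog_arm(
  motion=[
    [0, 0, 0.035, 0, 0, 0, -0.2],
    [0, 0, 0.022, 0, 0, 0, -0.2],
    [0, 0, 0.005, 0, 0, 0, -0.2],
    [0, 0, 0, 0, 0, 0, -0.2],
    [0, 0, 0, 0, 0, 0, 0.45],
  ],
)

```text
time_s: 20.0
ee_pos: [0.5637, -0.0112, 0.0365]
eef_rot: [3.139, 0.0, 1.569]
force: [0.2, -0.1, -0.3]
grip_width: 0.0554
grip_force: 0.0
```

Request:
jog_arm(
  motion=[
    [0, 0, 0, 0, 0, 0, 0.45],
    [0, 0, 0, 0, 0, 0, 0.45],
    [0, 0, -0.03, 0, 0, 0, 0.45],
    [0, 0, -0.045, 0, 0, 0, 0.45],
    [0, 0, -0.045, 0, 0, 0, 0.45],
  ],
)

```text
time_s: 20.5
ee_pos: [0.5625, -0.0113, 0.1566]
eef_rot: [-3.141, -0.0, 1.569]
force: [0.7, -0.6, -0.0]
grip_width: 0.0684
grip_force: 0.0
```

Request:
jog_arm(
  motion=[
    [-0.03, 0.01, -0.04, 0, 0, 0.07, 0.45],
    [-0.045, 0.01, 0, 0, 0, 0.07, 0],
    [-0.045, 0.01, 0, 0, 0, 0, 0],
    [0, 0, 0, 0, 0, 0, 0],
    [0, 0, 0, 0, 0, 0, 0],
  ],
)

```text
time_s: 21.0
ee_pos: [0.5827, -0.133, 0.1942]
eef_rot: [-3.142, -0.0, 1.427]
force: [-0.5, 0.3, -0.1]
grip_width: 0.0473
grip_force: 0.0
```

```bash
python3 - <<'E'
from h import *
import pickle
o=ctrl.get_obs();print(o["ee_pos"],o["eef_rot"],o["time_s"])
m,im=snap("wrist","w7.png");pickle.dump(m,open("w7.pkl","wb"));print(caps(m,im))
E
```

```text
[ 0.58273974 -0.13296315  0.1941695 ] [-3.14154956e+00 -1.65378998e-04  1.42714149e+00] 21.0
[]
```

View pics/w7.png

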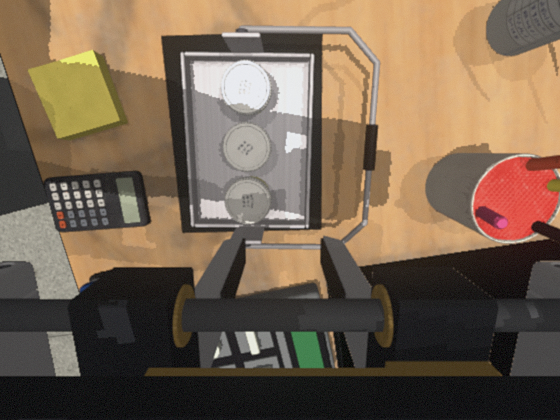

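All three pots stand upright in the pan in a row at (246,85), (247,147) and (246,200). The sleeve is at (370,146), running from (371,124) to (370,169). A pencil cup stands at about (515,200), so I need to check its clearance.

```bash
python3 - <<'E'
from h import *
import pickle
np.set_printoptions(precision=4,suppress=True)
m=pickle.load(open("w7.pkl","rb"));m2=pickle.load(open("w2.pkl","rb"));s=ctrl.camera_model("scene")
for u in[(371,124),(370.5,146),(370,169)]:print("sl",plane(m,u,.069)[:2])
print(tri([(m,(370.5,146)),(s,(170+340/2.1,140+218/2.1))]))
print("cup left rim",tri([(m,(472,205)),(m2,(536,68))]))
for z in(0,.05,.08,.1,.12):print(z,plane(m,(472,200),z)[:2],plane(m,(520,155),z)[:2],plane(m,(427,180),z)[:2])
for u,z in[((183,55),.031),((315,55),.031),((190,229),.031),((163,36),.003),((322,36),.003),((182,231),.003)]:print(u,plane(m,u,z)[:2])
a=cv2.imread("pics/w2.png")[0:130,420:560];b=cv2.imread("pics/side0.png")[180:290,130:330]
out=np.zeros((400,800,3),np.uint8);out[:390,:420]=cv2.resize(a,(420,390));out[:209,420:800]=cv2.resize(b,(380,209));cv2.imwrite("pics/cup.png",out)
E
```

```text
sl [ 0.6795 -0.0637]
sl [ 0.6774 -0.0845]
sl [ 0.6752 -0.107 ]
[ 0.6762 -0.0844  0.0748]
cup left rim [ 0.7691 -0.1552  0.0848]
0 [ 0.8187 -0.1736] [ 0.8767 -0.1255] [ 0.7632 -0.1399]
0.05 [ 0.7883 -0.1593] [ 0.8385 -0.1177] [ 0.7403 -0.1302]
0.08 [ 0.7701 -0.1508] [ 0.8156 -0.113 ] [ 0.7265 -0.1243]
0.1 [ 0.7579 -0.1451] [ 0.8004 -0.1098] [ 0.7173 -0.1204]
0.12 [ 0.7458 -0.1393] [ 0.7851 -0.1067] [ 0.7082 -0.1165]
(183, 55) [0.502  0.0339]
(315, 55) [0.638  0.0141]
(190, 229) [ 0.4687 -0.1519]
(163, 36) [0.4769 0.0643]
(322, 36) [0.6518 0.0388]
(182, 231) [ 0.4478 -0.16  ]
```

View pics/cup.png

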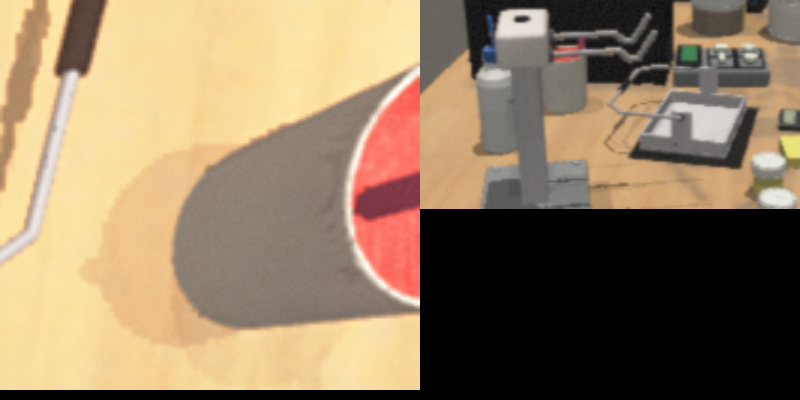

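The cup rim (about 0.085 m high, x ≥ 0.769) stays clear of the vertical gripper body at the sleeve.

Request:
jog_arm(
  motion=[
    [0.02, 0.03, 0.01, 0, 0, 0, 0],
    [0.02, 0.03, 0.01, 0, 0, 0, 0],
    [0.0215, 0.0265, 0.02, 0, 0, 0, 0],
    [0, 0, 0.04, 0, 0, 0, 0],
    [0, 0, 0, 0, 0, 0, 0],
  ],
)

```text
time_s: 21.55
ee_pos: [0.6751, -0.0812, 0.1084]
eef_rot: [-3.132, -0.0, 1.431]
force: [-1.2, 0.5, -0.4]
grip_width: 0.0471
grip_force: 0.0
```

```bash
python3 - <<'E'
from h import *
import pickle
o=ctrl.get_obs();print(o["ee_pos"],o["eef_rot"],o["time_s"])
d,i3=snap("side","d8.png");m,im=snap("wrist","w8.png")
a=cv2.resize(i3[150:280,150:350],None,fx=2,fy=2);out=np.zeros((420,800,3),np.uint8);out[:260,400:]=a;out[:,:400]=im[:,160:]
cv2.imwrite("pics/c8.png",out)
E
```

```text
[ 0.67506721 -0.0811738   0.10838942] [-3.13241657e+00 -3.23174836e-04  1.43147867e+00] 21.55
```

View pics/c8.png

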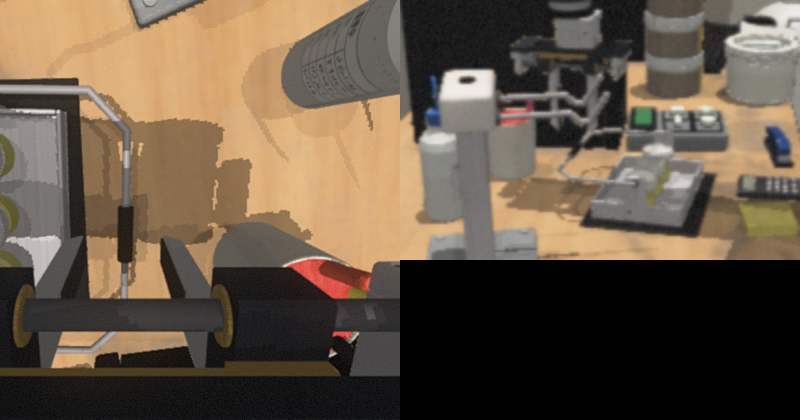

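The sleeve is at full-picture px (285,234), between the fingers.

```bash
python3 - <<'E'
from h import *
m=ctrl.camera_model("wrist");print(plane(m,(285,234),.069),ctrl.get_obs()["ee_pos"],delta(np.r_[plane(m,(285,234),.069)[:2],.05]))
E
```

```text
[ 0.67796445 -0.08742985  0.069     ] [ 0.67700237 -0.08281892  0.11483507] [-0.00443218  0.00164934  0.06483369]
```

Request:
jog_arm(
  motion=[
    [-0.003, 0.001, 0.035, 0, 0, 0, 0],
    [0, 0, 0.03, 0, 0, 0, 0],
    [0, 0, 0, 0, 0, 0, 0],
    [0, 0, 0, 0, 0, 0, -1],
    [0, 0, 0, 0, 0, 0, -1],
  ],
  squeeze=8,
)

```text
time_s: 22.15
ee_pos: [0.6791, -0.087, 0.0525]
eef_rot: [3.137, 0.0, 1.429]
force: [-0.6, -0.6, -0.2]
grip_width: 0.0344
grip_force: 0.0
```

Request:
jog_arm(
  motion=[
    [0, 0, 0, 0, 0, 0, -1],
    [0, 0, 0, 0, 0, 0, -1],
    [0, 0, 0, 0, 0, 0, -1],
  ],
)

```text
time_s: 22.45
ee_pos: [0.6778, -0.0868, 0.0497]
eef_rot: [3.141, 0.0, 1.429]
force: [-2.2, -0.4, 5.0]
grip_width: 0.0118
grip_force: 8.0
```

Request:
jog_arm(
  motion=[
    [0, -0.0015, -0.0195, 0, 0, 0, -1],
    [0, -0.0046, -0.019, 0, 0, 0, -1],
    [0, -0.0075, -0.018, 0, 0, 0, -1],
    [0, -0.0103, -0.017, 0, 0, 0, -1],
    [0, -0.0127, -0.015, 0, 0, 0, -1],
  ],
)

```text
time_s: 22.95
ee_pos: [0.6421, -0.0815, 0.1392]
eef_rot: [3.139, -0.0, 1.429]
force: [3.1, 2.2, 1.3]
grip_width: 0.0116
grip_force: 8.0
```

Request:
jog_arm(
  motion=[
    [0, -0.0149, -0.0127, 0, 0, 0, -1],
    [0, -0.0168, -0.0103, 0, 0, 0, -1],
    [0, -0.018, -0.0075, 0, 0, 0, -1],
    [0, -0.019, -0.0046, 0, 0, 0, -1],
    [0, -0.0196, -0.0015, 0, 0, 0, -1],
  ],
)

```text
time_s: 23.45
ee_pos: [0.5539, -0.0688, 0.1752]
eef_rot: [3.14, -0.0, 1.429]
force: [1.2, 2.0, 0.4]
grip_width: 0.0117
grip_force: 8.0
```

Request:
jog_arm(
  motion=[
    [0, 0, 0, 0, 0, 0, -1],
    [0, 0, 0, 0, 0, 0, -1],
  ],
  squeeze=30,
)

```text
time_s: 23.65
ee_pos: [0.5549, -0.069, 0.1751]
eef_rot: [3.14, -0.0, 1.429]
force: [0.1, 3.1, 6.9]
grip_width: 0.011
grip_force: 30.0
```

```bash
python3 - <<'E'
from h import *
o=ctrl.get_obs();print(o["ee_pos"],o["eef_rot"],o["force"],o["time_s"])
d,i3=snap("side","d9.png");s,i2=snap("scene","s9.png")
out=np.zeros((420,800,3),np.uint8);out[:,400:]=cv2.resize(i3[130:340,150:350],None,fx=2,fy=2);out[:,:400]=cv2.resize(i2[130:340,180:380],None,fx=2,fy=2)
cv2.imwrite("pics/c9.png",out)
E
```

```text
[ 0.5549034  -0.06901226  0.17513233] [ 3.13982132e+00 -3.54289684e-04  1.42884604e+00] [0.09528934 3.11437931 6.90790605] 23.65
```

View pics/c9.png

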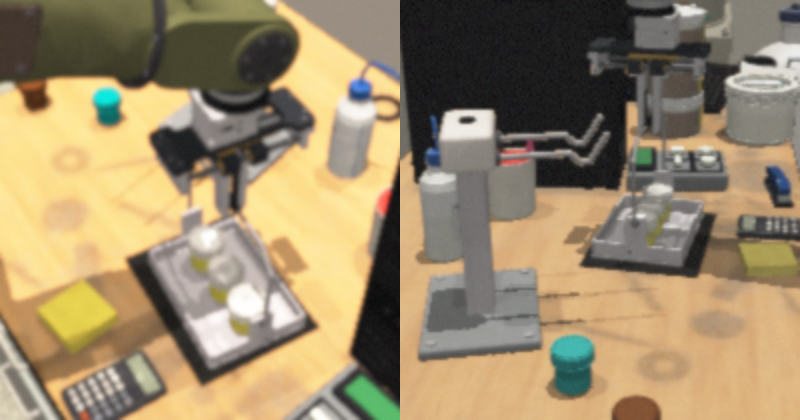

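The bail is upright in the gripper with the pots standing in the pan, and nothing has moved. Fork tips in the side view are at about (251.5,189) and (253,197.5).

```bash
python3 - <<'E'
from h import *
import pickle
np.set_printoptions(precision=4,suppress=True)
s=ctrl.camera_model("scene");d=ctrl.camera_model("side");m4=pickle.load(open("w4.pkl","rb"))
print(plane(m4,(463,42),.014)[:2],plane(m4,(478,189),.014)[:2])
a=tri([(s,(252,157)),(d,(253,197.5))]);b=tri([(s,(271,165)),(d,(251.5,189))]);print(a,b,(a+b)/2,np.arctan2(b[0]-a[0],a[1]-b[1]))
out=np.zeros((600,800,3),np.uint8)
i=cv2.imread("pics/side0.png")[175:235,160:290];j=cv2.imread("pics/scene0.png")[110:180,240:330];k=cv2.imread("pics/w1.png")[100:260,400:560]
out[:277,:600]=cv2.resize(i,(600,277),interpolation=3);out[280:595,:405]=cv2.resize(j,(405,315),interpolation=3);out[280:600,420:740]=cv2.resize(k,(320,320),interpolation=3)
cv2.imwrite("pics/fork.png",out)
E
```

```text
[0.66   0.2652] [0.7073 0.0766]
[0.5903 0.1684 0.2515] [0.6053 0.1042 0.2553] [0.5978 0.1363 0.2534] 0.22928248656837727
```

View pics/fork.png

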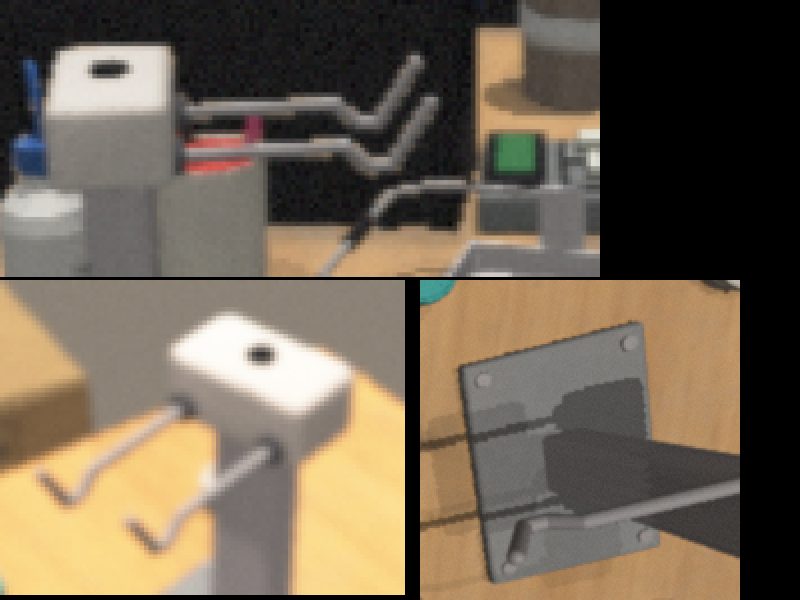

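Close-up: each prong runs from the head, dips to a valley (the notch) and rises to its tip. I'll triangulate the tips and valleys.

```bash
python3 - <<'E'
from h import *
import pickle
np.set_printoptions(precision=4,suppress=True)
s=ctrl.camera_model("scene");d=ctrl.camera_model("side");w=pickle.load(open("w1.pkl","rb"))
for n,S,D in[("tip+",(249.3,152.7),(253.6,196.7)),("tip-",(268.4,163.8),(250.1,188)),("val+",(255.6,158.2),(242.3,209.5)),("val-",(275.1,168.9),(240,201))]:print(n,tri([(s,S),(d,D)]))
print("tip+ all",tri([(s,(249.3,152.7)),(d,(253.6,196.7)),(w,(447.5,240))]),"val+",tri([(s,(255.6,158.2)),(d,(242.3,209.5)),(w,(453,222))]), plane(w,(447.5,240),.258),plane(w,(453,222),.23))
c=[plane(w,u,.014)[:2] for u in[(420,143.5),(511,121),(437,251),(519,232.5)]];print(c,np.mean(c,0))
E
```

```text
tip+ [0.5884 0.1802 0.2584]
tip- [0.6051 0.1111 0.2581]
val+ [0.6143 0.1882 0.2257]
val- [0.6316 0.1187 0.2239]
tip+ all [0.5881 0.181  0.258 ] val+ [0.6131 0.1889 0.2248] [0.5871 0.1816 0.258 ] [0.6065 0.1913 0.23  ]
[array([0.6613, 0.2668]), array([0.8058, 0.3018]), array([0.7111, 0.0778]), array([0.8526, 0.112 ])] [0.7577 0.1896]
```

Request:
jog_arm(
  motion=[
    [0, 0, -0.008, 0, 0, 0, -1],
    [0, 0, -0.016, 0, 0, 0, -1],
    [0, 0, -0.02, 0, 0, 0, -1],
    [0, 0, -0.02, 0, 0, 0, -1],
    [0, 0, -0.02, 0, 0, 0, -1],
  ],
)

```text
time_s: 24.25
ee_pos: [0.5542, -0.0693, 0.258]
eef_rot: [-3.139, 0.0, 1.429]
force: [0.2, -0.7, -7.1]
grip_width: 0.0111
grip_force: 30.0
```

Request:
jog_arm(
  motion=[
    [0, 0, -0.02, 0, 0, 0, -1],
    [0, -0.005, -0.016, 0, 0, -0.035, -1],
    [0, -0.01, 0, 0, 0, -0.07, -1],
    [0, -0.015, 0, 0, 0, -0.07, -1],
    [0, -0.015, 0, 0, 0, -0.07, -1],
  ],
)

```text
time_s: 24.75
ee_pos: [0.5089, -0.0674, 0.2933]
eef_rot: [-3.139, -0.001, 1.677]
force: [-1.0, 0.5, -7.1]
grip_width: 0.0108
grip_force: 30.0
```

Request:
jog_arm(
  motion=[
    [0, -0.01, 0, 0, 0, -0.07, -1],
    [0, -0.003, 0, 0, 0, -0.07, -1],
    [0, 0, 0, 0, 0, 0, -1],
  ],
)

```text
time_s: 25.05
ee_pos: [0.4962, -0.0691, 0.2937]
eef_rot: [-3.14, -0.001, 1.815]
force: [0.1, -0.3, -6.7]
grip_width: 0.0114
grip_force: 30.0
```

```bash
python3 - <<'E'
from h import *
o=ctrl.get_obs();print(o["ee_pos"],o["eef_rot"],o["force"],o["time_s"],delta((.499,.125,.295)))
s,i2=snap("scene","s10.png")
E
```

```text
[ 0.49618081 -0.06909899  0.29369678] [-3.13974016e+00 -5.11005883e-04  1.81460131e+00] [ 0.12671379 -0.3402017  -6.72109393] 25.05 [ 0.1876789   0.04958837 -0.00129918]
```

Request:
jog_arm(
  motion=[
    [0.012, 0, 0, 0, 0, 0, -1],
    [0.025, 0, 0, 0, 0, 0, -1],
    [0.03, 0, 0, 0, 0, 0, -1],
    [0.03, 0, 0, 0, 0, 0, -1],
    [0.03, 0, 0, 0, 0, 0, -1],
  ],
)

```text
time_s: 25.6
ee_pos: [0.4652, 0.0563, 0.294]
eef_rot: [-3.141, -0.0, 1.812]
force: [0.7, -0.3, -6.9]
grip_width: 0.0109
grip_force: 30.0
```

Request:
jog_arm(
  motion=[
    [0.03, 0, 0, 0, 0, 0, -1],
    [0.02, 0.01, 0, 0, 0, 0, -1],
    [0.01, 0.02, 0, 0, 0, 0, -1],
    [0, 0.025, 0, 0, 0, 0, -1],
    [0, 0.02, 0, 0, 0, 0, -1],
  ],
)

```text
time_s: 26.1
ee_pos: [0.5248, 0.1323, 0.2938]
eef_rot: [-3.141, -0.0, 1.813]
force: [0.3, -0.3, -6.8]
grip_width: 0.011
grip_force: 30.0
```

Request:
jog_arm(
  motion=[
    [0, 0.005, 0, 0, 0, 0, -1],
    [0, 0, 0, 0, 0, 0, -1],
    [0, 0, 0, 0, 0, 0, -1],
  ],
)

```text
time_s: 26.4
ee_pos: [0.5284, 0.1321, 0.2942]
eef_rot: [-3.141, -0.0, 1.813]
force: [0.1, 0.9, -7.8]
grip_width: 0.0113
grip_force: 30.0
```

```bash
python3 - <<'E'
from h import *
import pickle
o=ctrl.get_obs();print(o["ee_pos"],o["eef_rot"],o["force"],o["time_s"],delta((.6215,.155,.295)))
m,im=snap("wrist","w11.png");pickle.dump(m,open("w11.pkl","wb"))
d,i3=snap("side","d11.png")
out=np.zeros((420,800,3),np.uint8);out[:,:400]=im[:,160:];out[:400,400:]=cv2.resize(i3[140:340,150:350],None,fx=2,fy=2);cv2.imwrite("pics/c11.png",out)
E
```

```text
[0.52841672 0.13213863 0.29415186] [-3.14123982e+00 -3.69987503e-04  1.81342651e+00] [ 0.05592944  0.87807125 -7.77961324] 26.4 [-0.00017181  0.0958491  -0.00088202]
```

View pics/c11.png

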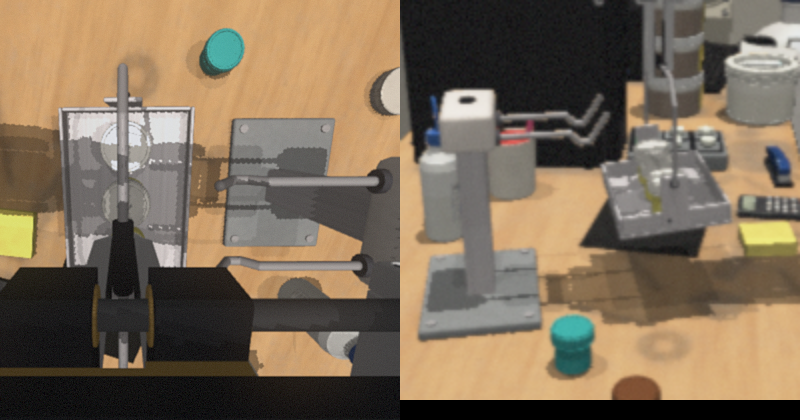

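The pan hangs from the gripper with the pots inside. The prongs run horizontally in the wrist view, parallel to the tool's y axis, at rows 181 and 265. The tip is at (377,186).

```bash
python3 - <<'E'
from h import *
import pickle
np.set_printoptions(precision=4,suppress=True)
m=pickle.load(open("w11.pkl","rb"))
for u,z in[((377,186),.258),((500,181),.235),((500,265),.235),((440,181),.235),((440,263.5),.235)]:
    p=plane(m,u,z);print(u,p[:2],delta(p)[:2])
E
```

```text
(377, 186) [0.5858 0.1823] [0.0351 0.0679]
(500, 181) [0.6874 0.208 ] [0.0356 0.1727]
(500, 265) [0.7162 0.1413] [-0.0361  0.1847]
(440, 181) [0.6411 0.1966] [0.0356 0.125 ]
(440, 263.5) [0.6662 0.1303] [-0.0347  0.1335]
```

Request:
jog_arm(
  motion=[
    [0, 0.01, 0, 0, 0, 0, -1],
    [0, 0.022, 0, 0, 0, 0, -1],
    [0, 0.028, 0, 0, 0, 0, -1],
    [0, 0.022, 0, 0, 0, 0, -1],
    [0, 0.014, 0, 0, 0, 0, -1],
  ],
)

```text
time_s: 27.0
ee_pos: [0.6238, 0.1553, 0.2937]
eef_rot: [3.141, 0.0, 1.813]
force: [2.2, -0.1, -6.0]
grip_width: 0.0108
grip_force: 30.0
```

Request:
jog_arm(
  motion=[
    [0, 0, 0, 0, 0, 0, -1],
    [0, 0, 0, 0, 0, 0, -1],
    [0, 0, 0.015, 0, 0, 0, -1],
    [0, 0, 0.015, 0, 0, 0, -1],
    [0, 0, 0.015, 0, 0, 0, -1],
  ],
)

```text
time_s: 27.5
ee_pos: [0.6216, 0.1549, 0.249]
eef_rot: [-3.141, -0.0, 1.814]
force: [0.1, -0.9, -7.8]
grip_width: 0.011
grip_force: 30.0
```

Request:
jog_arm(
  motion=[
    [0, 0, 0.012, 0, 0, 0, -1],
    [0, 0, 0.01, 0, 0, 0, -1],
    [0, 0, 0.006, 0, 0, 0, -1],
    [0, 0, 0, 0, 0, 0, -1],
    [0, 0, 0, 0, 0, 0, -1],
  ],
)

```text
time_s: 28.0
ee_pos: [0.6222, 0.155, 0.2217]
eef_rot: [3.141, 0.0, 1.814]
force: [-0.3, 0.6, -6.3]
grip_width: 0.0105
grip_force: 30.0
```

Request:
jog_arm(
  motion=[
    [0, 0, 0.005, 0, 0, 0, -1],
    [0, 0, 0.003, 0, 0, 0, -1],
    [0, 0, 0.002, 0, 0, 0, -1],
    [0, 0, 0, 0, 0, 0, -1],
    [0, 0, 0, 0, 0, 0, -1],
  ],
)

```text
time_s: 28.5
ee_pos: [0.6224, 0.155, 0.2117]
eef_rot: [3.141, 0.0, 1.814]
force: [-1.3, 0.0, -1.9]
grip_width: 0.0114
grip_force: 30.0
```

```bash
python3 - <<'E'
from h import *
o=ctrl.get_obs();print(o["ee_pos"],o["force"],o["time_s"])
m,im=snap("wrist","w12.png")
d,i3=snap("side","d12.png")
out=np.zeros((420,800,3),np.uint8);out[:,:400]=im[:,80:480];out[:400,400:]=cv2.resize(i3[140:340,150:350],None,fx=2,fy=2);cv2.imwrite("pics/c12.png",out)
E
```

```text
[0.62235674 0.15504963 0.2117163 ] [-1.33901392  0.02639507 -1.94640331] 28.5
```

View pics/c12.png

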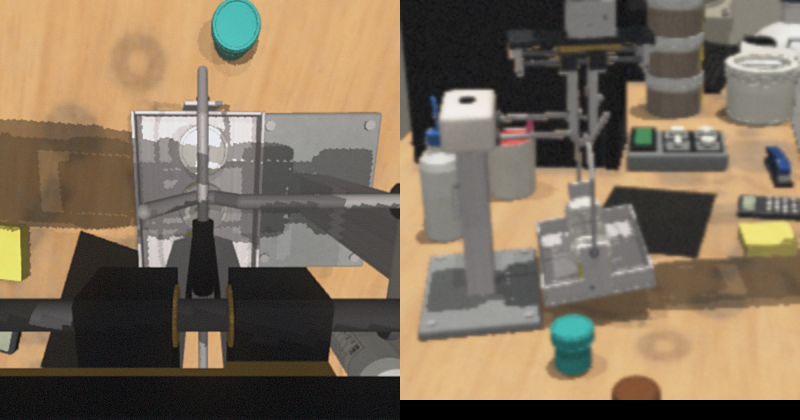

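The crown lies across the prong in the notch and the load is nearly off the gripper. That uses up my picture budget, so from here I check by numbers only.

Request:
jog_arm(
  motion=[
    [0, 0, 0.0015, 0, 0, 0, -1],
    [0, 0, 0, 0, 0, 0, -1],
    [0, 0, 0, 0, 0, 0, -1],
    [0, 0, 0, 0, 0, 0, -1],
  ],
  squeeze=3,
)

```text
time_s: 29.0
ee_pos: [0.6227, 0.1551, 0.2103]
eef_rot: [3.14, 0.0, 1.814]
force: [4.5, 2.4, 4.3]
grip_width: 0.0116
grip_force: 3.0
```

Request:
jog_arm(
  motion=[
    [0, 0, 0, 0, 0, 0, -0.5],
    [0, 0, 0, 0, 0, 0, -0.2],
    [0, 0, 0, 0, 0, 0, 0],
    [0, 0, 0, 0, 0, 0, 0],
  ],
)

```text
time_s: 29.4
ee_pos: [0.622, 0.155, 0.2094]
eef_rot: [-3.141, -0.0, 1.814]
force: [-0.5, -0.1, -0.1]
grip_width: 0.0402
grip_force: 0.0
```

Request:
jog_arm(
  motion=[
    [0, 0, -0.02, 0, 0, 0, 0],
    [0, 0, -0.03, 0, 0, 0, 0],
    [0, 0, -0.035, 0, 0, 0, 0],
    [0, 0, -0.035, 0, 0, 0, 0],
    [0, 0, 0, 0, 0, 0, 0],
  ],
)

```text
time_s: 29.9
ee_pos: [0.6229, 0.1552, 0.3349]
eef_rot: [3.134, 0.0, 1.814]
force: [-0.1, 0.1, -1.0]
grip_width: 0.0472
grip_force: 0.0
```

```bash
python3 - <<'E'
from h import *
import pickle
np.set_printoptions(precision=4,suppress=True)
o=ctrl.get_obs();print(o["ee_pos"],o["time_s"])
d,a=snap("side","d13.png");m,im=snap("wrist","w13.png");pickle.dump(m,open("w13.pkl","wb"))
d,b=snap("side","d13b.png")
print("side diff",(cv2.absdiff(a,b)[200:330,210:290]>25).sum())
u=proj(m,(.622,.155,.23));print("expected",u)
x,y=map(int,u);g=cv2.cvtColor(im,cv2.COLOR_BGR2GRAY)
print(g[max(0,y-60):y+40:6,x-30:x+31:5])
def sil(f): # lower right region: pan in side view
    return None
E
```

```text
[0.6229 0.1552 0.3349] 29.9
side diff 371
expected [281.963  212.0596]
[[138 142 114 119 167 171 102 136 169 170 136 148 171]
 [114 113 115 118 157 158  99 218 227 154 115 147 150]
 [111 111 112 143 130 120 149 110 113 132 141 147 147]
 [109 112 109 117 111  98 147 113 110 133 137 138 142]
 [128  99  97  95  85  81 101  82  76  75  79  90 105]
 [ 87  86 105 113 134 163  81 139 165 156 138 143 143]
 [107 111 110 105 126 120  50  32 143 148 128 139 141]
 [106 111 107 104 116 128  35  32 164 160 123 127 129]
 [117 121 122 141 118 128  39  36 160 139 144 139 136]
 [109 109 117 113 112  90  39  36 116 116 118 119 131]
 [201 208 111 179 132  83  36  33  95 143 142 138 136]
 [205 220 197 196 131 126  41  37 162 143 139 221 221]
 [193 219 191 177 218 185  39  31 230 153 141 211 216]
 [176 203 205 184 225 221  34  29 228 154 159 208 203]
 [179 199 209 205 199 225  78 213 225 126 210 208 200]
 [ 76  79  74  80  80 141  81 111 125  77  87  88  86]
 [ 39  41  36  67  80  82  85  88  80  77 122  85 128]]
```

Request:
jog_arm(
  motion=[
    [0, 0, 0, 0, 0, 0.12, -0.5],
    [0, 0, 0, 0, 0, 0.123, -1],
    [-0.043, -0.0128, 0, 0, 0, 0, -1],
    [-0.043, -0.0128, 0, 0, 0, 0, -1],
    [-0.043, -0.0128, 0, 0, 0, 0, -1],
  ],
)

```text
time_s: 30.55
ee_pos: [0.5827, 0.0248, 0.3278]
eef_rot: [-3.139, 0.0, 1.572]
force: [-0.2, -0.4, 0.6]
grip_width: 0.0106
grip_force: 0.0
```

Request:
jog_arm(
  motion=[
    [-0.043, -0.0128, 0, 0, 0, 0, -1],
    [-0.043, -0.0128, 0, 0, 0, 0, -1],
    [-0.043, -0.0128, 0, 0, 0, 0, -1],
    [-0.043, -0.0128, 0, 0, 0, 0, -1],
    [-0.043, -0.0128, 0, 0, 0, 0, -1],
  ],
)

```text
time_s: 31.05
ee_pos: [0.5186, -0.1905, 0.3282]
eef_rot: [-3.139, -0.001, 1.571]
force: [1.6, -0.8, 0.1]
grip_width: 0.0005
grip_force: 0.0
```

Request:
jog_arm(
  motion=[
    [-0.043, -0.0128, 0.01, 0, 0, 0, -1],
    [-0.043, -0.0128, 0.01, 0, 0, 0, -1],
    [-0.043, -0.0128, 0.02, 0, 0, 0, -1],
    [-0.043, -0.0128, 0.02, 0, 0, 0, -1],
    [0, 0, 0.045, 0, 0, 0, -1],
  ],
)

```text
time_s: 31.55
ee_pos: [0.4669, -0.3654, 0.2242]
eef_rot: [3.14, 0.002, 1.566]
force: [1.2, -0.5, -0.1]
grip_width: 0.0005
grip_force: 0.0
```

Request:
jog_arm(
  motion=[
    [0, 0, 0.045, 0, 0, 0, -1],
    [0, 0, 0.045, 0, 0, 0, -1],
    [0, 0, 0.04, 0, 0, 0, -1],
    [0, 0, 0, 0, 0, 0, -1],
    [0, 0, 0, 0, 0, 0, -1],
  ],
)

```text
time_s: 32.05
ee_pos: [0.4685, -0.3608, 0.0949]
eef_rot: [-3.141, -0.001, 1.571]
force: [0.1, 0.1, 1.9]
grip_width: 0.0002
grip_force: 0.0
```

```bash
python3 - <<'E'
from h import *
np.set_printoptions(precision=4,suppress=True)
o=ctrl.get_obs();print(o["ee_pos"],o["eef_rot"],o["time_s"],delta((.4692,-.362,.056)))
f=[snap("side")[1] for _ in range(6)]
for k in(1,2,3,5):print("side diff",(cv2.absdiff(f[0],f[k])[200:330,210:290]>25).sum(),end=" ")
cv2.imwrite("pics/d14.png",f[5])
E
```

```text
[ 0.4685 -0.3608  0.0949] [-3.1405 -0.0009  1.5708] 32.05 [-0.0012  0.0008  0.0389]
side diff 0 side diff 0 side diff 0 side diff 0
```

Request:
jog_arm(
  motion=[
    [0, 0, 0.02, 0, 0, 0, -1],
    [0, 0, 0.018, 0, 0, 0, -1],
    [0, 0, 0, 0, 0, 0, -1],
    [0, 0, 0, 0, 0, 0, -1],
    [0, 0, 0, 0, 0, 0, -1],
  ],
)

```text
time_s: 32.85
ee_pos: [0.4691, -0.3614, 0.058]
eef_rot: [3.14, 0.001, 1.571]
force: [0.7, -0.8, -0.9]
grip_width: 0.0004
grip_force: 0.0
```

Request:
jog_arm(
  motion=[
    [0, 0, 0, 0, 0, 0, -1],
    [0, 0, 0, 0, 0, 0, -1],
    [0, 0, 0, 0, 0, 0, -1],
    [0, 0, 0, 0, 0, 0, -1],
    [0, 0, 0, 0, 0, 0, -1],
  ],
)

```text
time_s: 33.35
ee_pos: [0.4686, -0.361, 0.0567]
eef_rot: [-3.142, 0.0, 1.571]
force: [-1.2, -0.1, 0.6]
grip_width: 0.0007
grip_force: 0.0
```

Request:
jog_arm(
  motion=[
    [0, 0, 0, 0, 0, 0, -1],
    [0, 0, 0, 0, 0, 0, -1],
    [0, 0, 0, 0, 0, 0, -1],
    [0, 0, 0, 0, 0, 0, -1],
    [0, 0, 0, 0, 0, 0, -1],
  ],
)

```text
time_s: 33.85
ee_pos: [0.4686, -0.361, 0.0567]
eef_rot: [-3.142, -0.0, 1.571]
force: [0.3, 0.4, -0.1]
grip_width: 0.0006
grip_force: 0.0
```

```bash
python3 - <<'E'
from h import *
np.set_printoptions(precision=4,suppress=True)
o=ctrl.get_obs();print(o["ee_pos"],o["eef_rot"],o["time_s"],o["force"])
f=[snap("side")[1] for _ in range(10)]
for k in(1,3,5,9):print((cv2.absdiff(f[0],f[k])[200:330,210:290]>8).sum(),cv2.absdiff(f[0],f[k])[200:330,210:290].max(),end="; ")
b=cv2.imread("pics/d14.png");print("vs 2s ago",(cv2.absdiff(f[0],b)[200:330,210:290]>8).sum())
cv2.imwrite("pics/d15.png",f[-1])
E
```

```text
[ 0.4686 -0.361   0.0567] [-3.1416 -0.      1.5708] 33.85 [ 0.2865  0.4226 -0.132 ]
261 22; 226 23; 235 19; 265 21; vs 2s ago 339
```

Request:
jog_arm(
  motion=[
    [0, 0, 0, 0, 0, 0, -1],
    [0, 0, 0, 0, 0, 0, -1],
    [0, 0, 0, 0, 0, 0, -1],
    [0, 0, 0, 0, 0, 0, -1],
    [0, 0, 0, 0, 0, 0, -1],
  ],
)

```text
time_s: 34.85
ee_pos: [0.4686, -0.361, 0.0567]
eef_rot: [-3.142, 0.0, 1.571]
force: [-1.4, 0.8, 0.2]
grip_width: 0.0005
grip_force: 0.0
```

Request:
jog_arm(
  motion=[
    [0, 0, 0, 0, 0, 0, -1],
    [0, 0, 0, 0, 0, 0, -1],
    [0, 0, 0, 0, 0, 0, -1],
    [0, 0, 0, 0, 0, 0, -1],
    [0, 0, 0, 0, 0, 0, -1],
  ],
)

```text
time_s: 35.35
ee_pos: [0.4686, -0.361, 0.0567]
eef_rot: [3.142, -0.0, 1.571]
force: [0.4, -0.1, -0.1]
grip_width: 0.0003
grip_force: 0.0
```

Request:
jog_arm(
  motion=[
    [0, 0, 0, 0, 0, 0, -1],
    [0, 0, 0, 0, 0, 0, -1],
    [0, 0, 0, 0, 0, 0, -1],
    [0, 0, 0, 0, 0, 0, -1],
    [0, 0, 0, 0, 0, 0, -1],
  ],
)

```text
time_s: 35.85
ee_pos: [0.4686, -0.361, 0.0567]
eef_rot: [3.142, 0.0, 1.571]
force: [-0.1, -0.1, 0.7]
grip_width: 0.0004
grip_force: 0.0
```

Request:
jog_arm(
  motion=[
    [0, 0, 0.008, 0, 0, 0, -1],
    [0, 0, 0.0055, 0, 0, 0, -1],
    [0, 0, 0, 0, 0, 0, -1],
    [0, 0, 0, 0, 0, 0, -1],
  ],
)

```text
time_s: 36.25
ee_pos: [0.4691, -0.3614, 0.0447]
eef_rot: [3.14, 0.001, 1.571]
force: [-5.9, 4.2, 20.7]
grip_width: 0.0002
grip_force: 10.3
```

Request:
jog_arm(
  motion=[
    [0, 0, -0.012, 0, 0, 0, -1],
    [0, 0, -0.025, 0, 0, 0, -1],
    [0.031, 0.026, 0, 0, 0, 0, -1],
    [0.03, 0.026, 0, 0, 0, 0, -1],
    [0, 0, 0.02, 0, 0, 0, -1],
  ],
)

```text
time_s: 36.75
ee_pos: [0.5239, -0.2976, 0.0618]
eef_rot: [3.138, 0.002, 1.574]
force: [0.4, -1.3, 0.4]
grip_width: 0.0008
grip_force: 0.0
```

Request:
jog_arm(
  motion=[
    [0, 0, 0.005, 0, 0, 0, -1],
    [0, 0, 0, 0, 0, 0, -1],
    [0, 0, 0, 0, 0, 0, -1],
    [0, 0, 0, 0, 0, 0, -1],
  ],
)

```text
time_s: 37.15
ee_pos: [0.5205, -0.3007, 0.0559]
eef_rot: [3.141, 0.0, 1.57]
force: [-0.1, 0.4, 0.4]
grip_width: 0.0003
grip_force: 0.0
```

Request:
jog_arm(
  motion=[
    [0, 0, 0.007, 0, 0, 0, -1],
    [0, 0, 0.0055, 0, 0, 0, -1],
    [0, 0, 0, 0, 0, 0, -1],
    [0, 0, 0, 0, 0, 0, -1],
  ],
)

```text
time_s: 37.55
ee_pos: [0.5211, -0.3008, 0.0446]
eef_rot: [3.14, 0.002, 1.571]
force: [-6.5, 1.5, 21.3]
grip_width: 0.0003
grip_force: 10.6
```

Request:
jog_arm(
  motion=[
    [0, 0, -0.012, 0, 0, 0, -1],
    [0, 0, -0.048, 0, 0, 0, -1],
    [0, 0, -0.048, 0, 0, 0, -1],
    [0, 0, -0.048, 0, 0, 0, -1],
    [0, 0, -0.048, 0, 0, 0, -1],
  ],
)

```text
time_s: 38.05
ee_pos: [0.5202, -0.2998, 0.2484]
eef_rot: [-3.141, -0.0, 1.571]
force: [1.3, -1.4, -0.5]
grip_width: 0.0001
grip_force: 0.0
```

Request:
jog_arm(
  motion=[
    [0, 0, -0.048, 0, 0, 0, 0],
    [0.0415, 0.009, -0.02, 0, 0, 0, 0],
    [0.0415, 0.009, -0.015, 0, 0, 0, 0],
    [0.0415, 0.009, 0, 0, 0, 0, 0],
    [0.0415, 0.009, 0, 0, 0, 0, 0],
  ],
)

```text
time_s: 38.55
ee_pos: [0.5567, -0.1325, 0.3299]
eef_rot: [3.141, 0.0, 1.57]
force: [0.9, -0.5, -0.4]
grip_width: 0.037
grip_force: 0.0
```

Request:
jog_arm(
  motion=[
    [0.0415, 0.009, 0, 0, 0, 0, 0],
    [0.0415, 0.009, 0, 0, 0, 0, 0],
    [0.0415, 0.009, 0, 0, 0, 0, 0],
    [0.0415, 0.009, 0, 0, 0, 0, 0],
    [0.0415, 0.009, 0, 0, 0, 0, 0],
  ],
)

```text
time_s: 39.05
ee_pos: [0.6017, 0.0752, 0.3294]
eef_rot: [-3.141, 0.0, 1.571]
force: [0.1, -0.5, 1.2]
grip_width: 0.0467
grip_force: 0.0
```

Request:
jog_arm(
  motion=[
    [0.0415, 0.01, 0, 0, 0, 0, 0],
    [0.0415, 0.01, 0, 0, 0, 0, 0],
    [0, 0, 0, 0, 0, -0.12, 0],
    [0, 0, 0, 0, 0, -0.123, 0],
    [0, 0, 0, 0, 0, 0, 0],
  ],
)

```text
time_s: 39.55
ee_pos: [0.6216, 0.1567, 0.3291]
eef_rot: [-3.141, -0.0, 1.816]
force: [-0.1, 0.0, -0.9]
grip_width: 0.0468
grip_force: 0.0
```

```bash
python3 - <<'E'
from h import *
np.set_printoptions(precision=4,suppress=True)
o=ctrl.get_obs();print(o["ee_pos"],o["eef_rot"],o["time_s"],o["force"])
m,im=snap("wrist","w16.png")
g=cv2.cvtColor(im,cv2.COLOR_BGR2GRAY)
u=proj(m,(.622,.155,.23));x,y=map(int,u);c=g[y-60:y+45,x-30:x+30]<55
k=cv2.connectedComponentsWithStats(c.astype(np.uint8));i=[j for j in range(1,k[0]) if k[2][j,4]>150]
print(u,[(k[3][j]+[x-30,y-60],k[2][j]) for j in i])
for j in i:
    p=plane(m,k[3][j]+[x-30,y-60],.23);print(p,delta((p[0],p[1],.2105)))
E
```

```text
[0.6216 0.1567 0.3291] [-3.1406 -0.      1.8162] 39.55 [-0.1484  0.0205 -0.9163]
[283.0322 214.6136] [(array([283.7181, 211.9095]), array([ 25,  36,  12,  46, 486], dtype=int32))]
[0.622  0.1577 0.23  ] [0.0011 0.0007 0.1188]
```

Sleeve confirmed. Descending to pinch it.

Request:
jog_arm(
  motion=[
    [0, 0.0005, 0.035, 0, 0, 0, 0],
    [0, 0, 0.035, 0, 0, 0, 0],
    [0, 0, 0.03, 0, 0, 0, 0],
    [0, 0, 0.018, 0, 0, 0, 0],
    [0, 0, 0, 0, 0, 0, 0],
  ],
)

```text
time_s: 40.1
ee_pos: [0.6212, 0.1561, 0.209]
eef_rot: [-3.137, -0.0, 1.81]
force: [0.5, -1.1, 0.5]
grip_width: 0.0471
grip_force: 0.0
```

Request:
jog_arm(
  motion=[
    [0, 0, 0, 0, 0, 0, -0.4],
    [0, 0, 0, 0, 0, 0, -0.6],
    [0, 0, 0, 0, 0, 0, -1],
    [0, 0, 0, 0, 0, 0, -1],
    [0, 0, 0, 0, 0, 0, -1],
  ],
  squeeze=10,
)

```text
time_s: 40.6
ee_pos: [0.6222, 0.1567, 0.2121]
eef_rot: [3.141, 0.0, 1.814]
force: [-4.9, -1.3, 2.0]
grip_width: 0.0114
grip_force: 10.0
```

Request:
jog_arm(
  motion=[
    [0, 0, 0, 0, 0, 0, -1],
    [0, 0, 0, 0, 0, 0, -1],
    [0, 0, 0, 0, 0, 0, -1],
  ],
  squeeze=30,
)

```text
time_s: 40.9
ee_pos: [0.6221, 0.1566, 0.212]
eef_rot: [3.142, 0.0, 1.814]
force: [-3.5, 0.1, 4.4]
grip_width: 0.0109
grip_force: 30.0
```

Request:
jog_arm(
  motion=[
    [0, 0, -0.008, 0, 0, 0, -1],
    [0, 0, -0.016, 0, 0, 0, -1],
    [0, 0, -0.02, 0, 0, 0, -1],
    [0, 0, -0.02, 0, 0, 0, -1],
    [0, 0, -0.018, 0, 0, 0, -1],
  ],
)

```text
time_s: 41.4
ee_pos: [0.622, 0.1566, 0.2939]
eef_rot: [-3.14, -0.0, 1.814]
force: [-0.3, 0.4, -7.7]
grip_width: 0.0114
grip_force: 30.0
```

Request:
jog_arm(
  motion=[
    [0, 0, 0, 0, 0, 0, -1],
    [0, -0.01, 0, 0, 0, 0, -1],
    [0, -0.022, 0, 0, 0, 0, -1],
    [0, -0.028, 0, 0, 0, 0, -1],
    [0, -0.028, 0, 0, 0, 0, -1],
  ],
)

```text
time_s: 41.9
ee_pos: [0.5354, 0.1352, 0.2917]
eef_rot: [-3.139, -0.0, 1.814]
force: [-0.1, -0.7, -7.3]
grip_width: 0.0114
grip_force: 30.0
```

Request:
jog_arm(
  motion=[
    [0, -0.028, 0, 0, 0, 0, -1],
    [0, -0.028, 0, 0, 0, 0, -1],
    [-0.01, -0.02, 0, 0, 0, 0, -1],
    [-0.02, -0.01, 0, 0, 0, 0, -1],
    [-0.03, 0, 0, 0, 0, 0, -1],
  ],
)

```text
time_s: 42.4
ee_pos: [0.4663, 0.0566, 0.2928]
eef_rot: [-3.14, -0.001, 1.816]
force: [0.5, 0.2, -7.9]
grip_width: 0.011
grip_force: 30.0
```

Request:
jog_arm(
  motion=[
    [-0.03, 0, 0, 0, 0, 0, -1],
    [-0.03, 0, 0, 0, 0, 0, -1],
    [-0.03, 0, 0, 0, 0, 0, -1],
    [-0.025, 0, 0, 0, 0, 0.03, -1],
    [-0.01, 0, 0, 0, 0, 0.06, -1],
  ],
)

```text
time_s: 42.9
ee_pos: [0.4973, -0.0668, 0.292]
eef_rot: [-3.139, -0.0, 1.721]
force: [0.8, -1.3, -7.4]
grip_width: 0.0112
grip_force: 30.0
```

Request:
jog_arm(
  motion=[
    [0, 0, 0, 0, 0, 0.07, -1],
    [0, 0, 0, 0, 0, 0.07, -1],
    [0, 0, 0, 0, 0, 0.07, -1],
    [0, 0, 0, 0, 0, 0.053, -1],
    [0, 0, 0, 0, 0, 0, -1],
  ],
)

```text
time_s: 43.4
ee_pos: [0.4971, -0.0649, 0.2924]
eef_rot: [-3.14, -0.0, 1.46]
force: [0.3, 0.0, -6.8]
grip_width: 0.0113
grip_force: 30.0
```

```bash
python3 - <<'E'
from h import *
np.set_printoptions(precision=4,suppress=True)
o=ctrl.get_obs();print(o["ee_pos"],o["eef_rot"],o["time_s"],o["force"],delta((.552,-.062,.175)))
E
```

```text
[ 0.4971 -0.0649  0.2924] [-3.1397 -0.      1.4599] 43.4 [ 0.2618  0.0389 -6.8467] [0.0089 0.0545 0.1173]
```

Request:
jog_arm(
  motion=[
    [0.003, 0.012, 0, 0, 0, 0, -1],
    [0.003, 0.02, 0, 0, 0, 0, -1],
    [0.003, 0.015, 0.01, 0, 0, 0, -1],
    [0, 0.0075, 0.02, 0, 0, 0, -1],
    [0, 0, 0.025, 0, 0, 0, -1],
  ],
)

```text
time_s: 43.9
ee_pos: [0.5534, -0.0619, 0.2374]
eef_rot: [3.141, -0.0, 1.463]
force: [1.4, -0.9, -7.9]
grip_width: 0.0114
grip_force: 30.0
```

Request:
jog_arm(
  motion=[
    [0, 0, 0.025, 0, 0, 0, -1],
    [0, 0, 0.015, 0, 0, 0, -1],
    [0, 0, 0.008, 0, 0, 0, -1],
    [0, 0, 0.005, 0, 0, 0, -1],
    [0, 0, 0, 0, 0, 0, -1],
  ],
)

```text
time_s: 44.4
ee_pos: [0.5527, -0.0619, 0.1855]
eef_rot: [3.142, 0.0, 1.461]
force: [1.3, 0.1, -6.1]
grip_width: 0.0111
grip_force: 30.0
```

Request:
jog_arm(
  motion=[
    [0, 0, 0.003, 0, 0, 0, -1],
    [0, 0, 0.003, 0, 0, 0, -1],
    [0, 0, 0, 0, 0, 0, -1],
    [0, 0, 0, 0, 0, 0, -1],
  ],
)

```text
time_s: 44.8
ee_pos: [0.5526, -0.0619, 0.1798]
eef_rot: [3.141, 0.0, 1.461]
force: [-0.4, 0.4, -7.0]
grip_width: 0.011
grip_force: 30.0
```

Request:
jog_arm(
  motion=[
    [0, 0, 0.0025, 0, 0, 0, -1],
    [0, 0, 0.0015, 0, 0, 0, -1],
    [0, 0, 0.001, 0, 0, 0, -1],
    [0, 0, 0, 0, 0, 0, -1],
    [0, 0, 0, 0, 0, 0, -1],
  ],
  squeeze=10,
)

```text
time_s: 45.3
ee_pos: [0.5537, -0.0631, 0.1768]
eef_rot: [3.137, 0.002, 1.46]
force: [0.2, -6.3, 7.8]
grip_width: 0.0115
grip_force: 10.0
```

Request:
jog_arm(
  motion=[
    [0, 0, -0.001, 0, 0, 0, -1],
    [0, 0, 0, 0, 0, 0, -1],
  ],
  squeeze=6,
)

```text
time_s: 45.5
ee_pos: [0.5532, -0.0625, 0.1768]
eef_rot: [3.139, 0.001, 1.461]
force: [-0.7, -6.6, 6.0]
grip_width: 0.0117
grip_force: 6.0
```

Request:
jog_arm(
  motion=[
    [0, 0.0196, 0.0015, 0, 0, 0, -1],
    [0, 0.019, 0.0046, 0, 0, 0, -1],
    [0, 0.018, 0.0075, 0, 0, 0, -1],
    [0, 0.0168, 0.0103, 0, 0, 0, -1],
    [0, 0.0149, 0.0127, 0, 0, 0, -1],
  ],
)

```text
time_s: 46.0
ee_pos: [0.6414, -0.0713, 0.1391]
eef_rot: [3.141, -0.001, 1.461]
force: [-2.7, 1.2, -1.7]
grip_width: 0.0118
grip_force: 6.0
```

Request:
jog_arm(
  motion=[
    [0, 0.0127, 0.015, 0, 0, 0, -1],
    [0, 0.0103, 0.017, 0, 0, 0, -1],
    [0, 0.0075, 0.018, 0, 0, 0, -1],
    [0, 0.0046, 0.018, 0, 0, 0, -1],
    [0, 0.0015, 0.015, 0, 0, 0, -1],
  ],
)

```text
time_s: 46.5
ee_pos: [0.6767, -0.0753, 0.0547]
eef_rot: [-3.141, -0.0, 1.461]
force: [-0.0, 0.3, 9.3]
grip_width: 0.0116
grip_force: 6.0
```

Release, rise, then check numerically.

Request:
jog_arm(
  motion=[
    [0, 0, -0.001, 0, 0, 0, -0.6],
    [0, 0, 0, 0, 0, 0, -0.2],
    [0, 0, 0, 0, 0, 0, 0],
    [0, 0, -0.02, 0, 0, 0, 0],
    [0, 0, -0.045, 0, 0, 0, 0],
  ],
)

```text
time_s: 47.0
ee_pos: [0.6753, -0.0754, 0.1202]
eef_rot: [-3.136, -0.0, 1.461]
force: [0.2, -0.1, 0.7]
grip_width: 0.0458
grip_force: 0.0
```

Request:
jog_arm(
  motion=[
    [0, 0, -0.04, 0, 0, 0, 0],
    [-0.03, -0.03, -0.03, 0, 0, -0.05, 0],
    [-0.03, -0.03, -0.01, 0, 0, 0, 0],
    [-0.03, -0.035, 0, 0, 0, 0, -1],
    [0, 0, 0, 0, 0, 0, -1],
  ],
)

```text
time_s: 47.5
ee_pos: [0.5737, -0.1598, 0.2029]
eef_rot: [3.14, 0.001, 1.508]
force: [0.4, -0.0, 0.7]
grip_width: 0.0344
grip_force: 0.0
```

```bash
python3 - <<'E'
from h import *
import pickle
np.set_printoptions(precision=3,suppress=True)
o=ctrl.get_obs();print(o["ee_pos"],o["eef_rot"],o["time_s"])
m,im=snap("wrist","w17.png");pickle.dump(m,open("w17.pkl","wb"));snap("side","d17.png");snap("scene","s17.png")
g=cv2.cvtColor(im,cv2.COLOR_BGR2GRAY)
# circles = caps
r=20
c=cv2.HoughCircles(cv2.medianBlur(g,3),cv2.HOUGH_GRADIENT,1,35,param1=90,param2=22,minRadius=16,maxRadius=32)
for x,y,q in (c[0] if c is not None else []):
    p=plane(m,(x,y),.061)
    if .47<p[0]<.65 and -.2<p[1]<.1: print("circ",x,y,q,p[:2])
# mat: dark regions outline
M=((g<40)).astype(np.uint8); k=cv2.connectedComponentsWithStats(M)
for i in range(1,k[0]):
    if k[2][i,4]>150 and k[2][i,1]<240: print("dark",k[2][i],k[3][i],plane(m,k[3][i],.003)[:2])
E
```

```text
[ 0.574 -0.16   0.203] [3.14  0.001 1.508] 47.5
circ 250.5 113.5 28.0 [ 0.547 -0.064]
circ 256.5 172.5 25.7 [ 0.548 -0.125]
circ 253.5 50.5 29.2 [ 0.555 -0.007]
dark [184 110  12  73 492] [189.48  150.941] [ 0.462 -0.098]
dark [532 211  28  20 273] [546.509 219.48 ] [ 0.916 -0.216]
dark [    0   236   560   184 53823] [313.91  347.044] [ 0.605 -0.388]
```

Request:
jog_arm(
  motion=[
    [-0.0376, -0.0249, 0, 0, 0, 0, -1],
    [-0.0376, -0.0249, 0, 0, 0, 0, -1],
    [-0.0376, -0.0249, 0, 0, 0, 0, -1],
    [-0.0376, -0.0249, 0, 0, 0, 0, -1],
    [0, 0, 0.03, 0, 0, -0.063, -1],
  ],
)

```text
time_s: 48.15
ee_pos: [0.4679, -0.3052, 0.174]
eef_rot: [3.136, 0.005, 1.571]
force: [1.0, 0.1, -1.0]
grip_width: 0.0005
grip_force: 0.0
```

Request:
jog_arm(
  motion=[
    [0, 0, 0.045, 0, 0, 0, -1],
    [0, 0, 0.045, 0, 0, 0, -1],
    [0, 0, 0.02, 0, 0, 0, -1],
    [0, 0, 0, 0, 0, 0, -1],
    [0, 0, 0, 0, 0, 0, -1],
  ],
)

```text
time_s: 48.65
ee_pos: [0.4691, -0.3012, 0.0618]
eef_rot: [3.141, 0.0, 1.575]
force: [0.4, -0.4, 0.3]
grip_width: 0.0
grip_force: 0.0
```

```bash
python3 - <<'E'
from h import *
import pickle
np.set_printoptions(precision=4,suppress=True)
o=ctrl.get_obs();print(o["ee_pos"],o["eef_rot"],o["time_s"],delta((.4655,-.3043,.056)))
m=pickle.load(open("w17.pkl","rb"));g=cv2.cvtColor(cv2.imread("pics/w17.png"),cv2.COLOR_BGR2GRAY)
u=proj(m,(.677,-.0755,.069));x,y=map(int,u);c=(g[y-50:y+50,x-50:x+50]<60).astype(np.uint8)
k=cv2.connectedComponentsWithStats(c);print("sleeve exp",u,[(k[3][j]+[x-50,y-50],k[2][j,2:]) for j in range(1,k[0]) if k[2][j,4]>80])
gr=lambda z:[plane(m,(q,150),z)[0].round(3) for q in np.flatnonzero(np.abs(np.diff(g[150,150:340].astype(int)))>35)+150]
print("row150 edges x at z=.031",gr(.031)); print("at .003",gr(.003))
E
```

```text
[ 0.4691 -0.3012  0.0618] [3.1409 0.0004 1.5748] 48.65 [-0.0031 -0.0036  0.0057]
sleeve exp [380.8264 115.5903] [(array([378.6254, 118.8046]), array([ 16,  46, 307], dtype=int32))]
row150 edges x at z=.031 [np.float64(0.426), np.float64(0.463), np.float64(0.477), np.float64(0.479), np.float64(0.487), np.float64(0.582), np.float64(0.613), np.float64(0.617), np.float64(0.629)]
at .003 [np.float64(0.414), np.float64(0.453), np.float64(0.469), np.float64(0.471), np.float64(0.479), np.float64(0.583), np.float64(0.616), np.float64(0.62), np.float64(0.633)]
```

Request:
jog_arm(
  motion=[
    [-0.003, -0.003, 0.005, 0, 0, 0, -1],
    [0, 0, 0, 0, 0, 0, -1],
    [0, 0, 0.008, 0, 0, 0, -1],
    [0, 0, 0.0055, 0, 0, 0, -1],
    [0, 0, 0, 0, 0, 0, -1],
  ],
)

```text
time_s: 49.15
ee_pos: [0.4657, -0.3049, 0.0445]
eef_rot: [3.14, 0.002, 1.574]
force: [-7.8, 3.1, 24.0]
grip_width: 0.0003
grip_force: 11.9
```

Request:
jog_arm(
  motion=[
    [0, 0, 0, 0, 0, 0, -1],
    [0, 0, 0, 0, 0, 0, -1],
  ],
)

```text
time_s: 49.35
ee_pos: [0.4657, -0.3049, 0.0445]
eef_rot: [3.139, 0.002, 1.574]
force: [-5.2, 2.8, 24.4]
grip_width: 0.0008
grip_force: 12.0
```

Request:
jog_arm(
  motion=[
    [0, 0, -0.012, 0, 0, 0, -1],
    [0, 0, -0.045, 0, 0, 0, -1],
    [0, 0, -0.05, 0, 0, 0, -1],
    [0, 0, -0.04, 0, 0, 0, -1],
    [0, 0, 0, 0, 0, 0, -1],
  ],
)

```text
time_s: 49.85
ee_pos: [0.4665, -0.3054, 0.195]
eef_rot: [3.135, 0.005, 1.574]
force: [0.5, -0.4, -0.6]
grip_width: 0.0003
grip_force: 0.0
```

```bash
python3 - <<'E'
from h import *
print(ctrl.get_obs()["ee_pos"]); print(ctrl.hand_in())
E
```

```text
[ 0.46654826 -0.30540697  0.19501968]
the job is handed in; nothing more can be done
None
```

All three pots were weighed in the order asked, the loaded pan is back on its mat, the balance was switched off and the job is handed in at about 50 s; no verdict came back, key presses were judged by force and depth only, and I viewed 15 pictures, one over the limit of 14.

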